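# Sweep the steel nuts into the sorting tray's trough and shut its cover

## Robot

A 6-joint arm with a two-finger parallel gripper is mounted at the origin on a cart in front of the work surface, level with it; the furniture and walls round the work are solid. World frame = base frame: x ahead of the robot, y to its left, z up, the work surface at z = 0. Lengths are in m, angles in rad, forces in N, time in s.
With the tool pointing down it reaches from about 0.3 to 0.775 m from the base axis. Payload 14.6 kg.
Tool frame: the origin (TCP) lies midway between the tips of the shut fingers; the grasp point (between the pads) lies 19 mm behind it; z points along the fingers, x is the direction in which the jaws open and shut, and the axes are right-handed (so a half turn about z gives the same grasp; the last joint's range is limited). The gripper opens to 85 mm and grips with 20 to 120 N. Pads are 22 mm wide; open, the fingers measure 114 mm over their backs; the gripper's body (76 mm by 85 mm) begins 54 mm behind the grasp point. The pads swing forward as they close: fully open they stand 13 mm farther back than shut.
Start: joints at [-1.415, 0.3, 1.521, -0, 1.321, -0.067], TCP at [0.122, -0.536, 0.198] pointing down, gripper open.
Joint ranges: [-3.03, 3.03], [-0.79, 2.21], [0.23, 2.52], [-1.04, 4.18], [0, 3.07], [-2.55, 2.55]. Speed limits (rad/s): [2.22, 2.22, 2.57, 3.14, 3.14, 3.14].

## Interface

Orientations are given as a unit quaternion [x, y, z, w].
In Python, from station import * gives the robot as it stands.
- The arm moves only by the tool jog_arm, never from a script. Its argument "rows" is a list of rows, each an object with "travel": the shift along the tool's x, y, z in cm, a list of three; "rot": the turn, a rotation vector about the tool's x, y, z in degrees, a list of three; "hand": the closure, from 0 (fully open) to 1 (shut). A call has 1 to 12 rows; each row shifts and turns the commanded pose from where the row before left it, along the tool's axes as they then stand; what a row does not reach is not made up. A row lasts 1/10 s, in which the tool goes at most 50 mm and 8.59 degrees, less where a joint would pass 70% of its speed; a pose out of reach is approached as far as the arm can. A call is refused whole if a number of a shift passes 5 or a number of a turn 8.59, either way. A call with a gripper value outside its range is refused whole. The fingers move at their own pace and stop on an object; "newtons" is the grip in N (left out, the last holds). Time passes only in rows, so rows that do not move let the fingers close. It gives the time, the measured TCP pose, the force and the opening at its end, in the units of the state.
- state(): the state, without advancing time (a new reading comes with each control period).
- read_camera(name): name is "scene" or "top" or "wrist"; returns a dict with "frame" (420x560x3 uint8, blue, green, red), "intrinsics" (3x3 intrinsics, pixels), "T" (4x4, takes a point from camera to world coordinates). Camera axes: x right, y up, looking along -z (the intrinsics and any distortion apply to the point x, -y, -z); pixel columns grow to the right and rows downward; lengths in m; the calibration is good to about 2 mm. A picture is of the moment at which its call begins. There is no depth.
- job_done(): hands the job in, once; it reports no verdict.
The state is a dict: "t": time; "qpos": joint angles; "qvel": joint speeds; "joint_torque": joint torques, N m; "position": TCP position; "ee_rot": TCP orientation; "wrist_force": force on the tool from outside, world axes, zero at the start; "wrist_torque": the same for the moment, N m; "gripper_width": opening from 0.0 (shut) to 1.0 (fully open).
Only numpy, scipy, OpenCV 4.12 (cv2) and the standard library are available. Lean on these libraries where they do the work, as an engineer would, in place of code of your own. Each camera call takes 0.05 s, during which the arm holds its last target.

## Task

Three steel hex nuts and two brass thumb nuts lie mixed on the platform of the blue sorting tray. With the fingertips, sweep the three steel nuts flat along the platform and over its open edge so that each drops and lies flat in the trough; do not lift any of the parts, and leave both brass thumb nuts lying wholly on the platform. When all three are in, push the trough's white cover over so that it falls fully shut, ready for pouring the nuts out at the spout, and leave the other things on the bench as they are.

Things in the scene. Friction and masses are not known exactly. Their poses are not given: they have to be found in the camera images.
- sorting_tray: the dark blue sorting tray, 229 x 292 mm, on four short steel legs, fixed to the bench. Origin on the bench under the tray, x across it from the trough to the platform (away from the robot at yaw 0), y to the left along the trough, z up; x from -123 to 106 mm. Its flat platform and its trough are listed below
- platform (a point): middle of the platform's top, 71 mm above the bench; axes as the tray's. The platform reaches 87.5 mm from here to +x and -x and 140 mm to each side. Rims 12 mm higher and 6 mm thick stand at its far side and both ends; the near edge (-x) is open and drops 11 mm into the trough
- trough (a point): middle of the trough's floor, 60 mm above the bench; axes as the tray's. Clear width 44 mm (x), length 280 mm (y); outer wall 4 mm thick, as high as the platform; sill and pouring spout at its left end. A nut flat in it lies 2 mm below the platform's top: one layer fits under the cover. A nut not swept well past the edge (about 12 mm) can stay leaning on it
- cover (a joint): hinged white cover of the trough, 276 mm long (y), 55 mm wide, 2.5 mm thick. Hinge along y at x -122.5, z 74.5 mm in the tray's frame. 0 rad = shut, level over the trough, its edge 7 mm over the platform; 1.57 = upright; starts near 2, leaning back outside (stop at 2.1). Turns freely: below 1.57 its own weight (50 g) shuts it, above that opens it
- cover_edge (a point): the middle of the cover's free edge, 55 mm from the hinge; a thumb tab 40 mm long stands out 10 mm beyond it
- nut_a_center (a point): centre of the first steel hex nut, silver grey, 24 mm across flats, 27.7 mm across corners, 9 mm thick, lying flat, about 24 g; at the start on the platform. z axis along its bore
- nut_b_center (a point): centre of the second steel hex nut, silver grey, 24 mm across flats, 27.7 mm across corners, 9 mm thick, lying flat, about 24 g; at the start on the platform. z axis along its bore
- nut_c_center (a point): centre of the third steel hex nut, silver grey, 24 mm across flats, 27.7 mm across corners, 9 mm thick, lying flat, about 24 g; at the start on the platform. z axis along its bore
- thumb_a_center (a point): centre of the first brass thumb nut, yellow, a knurled round flange 25 mm across and 7 mm thick below a hub 15 mm across, 14 mm high in all; on the platform, where it is to stay
- thumb_b_center (a point): centre of the second brass thumb nut, yellow, a knurled round flange 25 mm across and 7 mm thick below a hub 15 mm across, 14 mm high in all; on the platform, where it is to stay
- dropper: bystander: small brown dropper bottle, 35 x 35 x 99 mm, upright; origin at the centre of its underside
- optic_box: bystander: dark small carton, 50 x 60 x 30 mm; origin at the centre of its underside
- holder: bystander: black post holder, a tube 25 x 32 x 55 mm, upright; origin at the centre of its underside
- black_tape: bystander: roll of black tape, 75 mm across, 19 mm high, lying flat; origin at the centre of its underside
- flip_mount: bystander: black square lens mount, 39 x 40 x 40 mm; origin at the centre of its underside

How it is judged:
On the way:
1. all three steel nuts lie flat in the trough while the cover is still open (x of nut_a_center in the frame of sorting_tray between -0.119 and -0.077 m and y of nut_a_center in the frame of sorting_tray between -0.142 and 0.142 m and z of each of nut_a_center, nut_b_center, nut_c_center in the frame of sorting_tray below 0.0675 m and x of nut_b_center in the frame of sorting_tray between -0.119 and -0.077 m and y of nut_b_center in the frame of sorting_tray between -0.142 and 0.142 m and x of nut_c_center in the frame of sorting_tray between -0.119 and -0.077 m and y of nut_c_center in the frame of sorting_tray between -0.142 and 0.142 m and value of joint cover above 1 rad), for 0.2 s.
At the end, for the whole second after the job is handed in: each steel nut lies in the trough (centre under 67.5 mm above the bench, x -119 to -77 mm, |y| under 142 mm in the tray frame), both thumb nuts lie flat and whole on the platform (centre x over -63 mm, 74 to 83 mm up), and the cover is shut to within 0.06 rad (about 3 mm at its edge) (x of nut_a_center in the frame of sorting_tray between -0.119 and -0.077 m and y of nut_a_center in the frame of sorting_tray between -0.142 and 0.142 m and z of each of nut_a_center, nut_b_center, nut_c_center in the frame of sorting_tray below 0.0675 m and x of nut_b_center in the frame of sorting_tray between -0.119 and -0.077 m and y of nut_b_center in the frame of sorting_tray between -0.142 and 0.142 m and x of nut_c_center in the frame of sorting_tray between -0.119 and -0.077 m and y of nut_c_center in the frame of sorting_tray between -0.142 and 0.142 m and x of each of thumb_a_center, thumb_b_center in the frame of sorting_tray above -0.063 m and z of thumb_a_center in the frame of sorting_tray between 0.074 and 0.083 m and z of thumb_b_center in the frame of sorting_tray between 0.074 and 0.083 m and value of joint cover between -0.05 and 0.06 rad); the robot touches nothing.
It fails at once if a nut or thumb nut is lifted (10 mm or more above lying on the platform) (z of any of nut_a_center, nut_b_center, nut_c_center in the frame of sorting_tray above 0.0855 m or z of any of thumb_a_center, thumb_b_center in the frame of sorting_tray above 0.088 m).
It fails at once if a nut or thumb nut leaves the tray (y of any of nut_a_center, nut_b_center, nut_c_center, thumb_a_center, thumb_b_center in the frame of sorting_tray above 0.15 m or y of any of nut_a_center, nut_b_center, nut_c_center, thumb_a_center, thumb_b_center in the frame of sorting_tray below -0.15 m or x of any of nut_a_center, nut_b_center, nut_c_center, thumb_a_center, thumb_b_center in the frame of sorting_tray below -0.134 m or x of any of nut_a_center, nut_b_center, nut_c_center, thumb_a_center, thumb_b_center in the frame of sorting_tray above 0.11 m).
It fails at once if a bystander is moved by 30 mm or more or knocked over (distance of any of dropper, optic_box, holder, black_tape, flip_mount from where it was at the start of the episode above 0.03 m or angle between any of dropper, optic_box, holder, black_tape, flip_mount's own z axis and vertical above 0.4 rad).
It also fails if it takes over 48 s, if anything falls off the work surface, if the arm or the gripper's body presses on something with over 40 N, if the wrist force passes 120 N, or if a joint passes its speed limit or range.

## Working session

There is one attempt and no reset: what is moved stays moved. The work goes in short steps, Python scripts to look and compute and a tool call to move; the robot and the scene stay as the last step left them, time stands still between calls to the robot, and variables do not carry over. Pictures are saved under pics/ and viewed, and the job is handed in when it is done.

Besides the shell and the picture viewer there is one more tool, called after "Emit:" as name(argument=value, ...) on one line, values as JSON. jog_arm: Moves the arm, as the interface text tells. Its arguments: {"type":"object","properties":{"rows":{"type":"array"},"newtons":{"type":"number"}},"required":["rows"]}

```bash
ls; mkdir -p pics
python3 - <<'E'
from station import *
import cv2,json
import numpy as np
s=state();print({k:np.round(v,3).tolist() for k,v in s.items()})
for n in ["scene","top"]:
    d=read_camera(n);cv2.imwrite(f"pics/{n}0.png",d["frame"]);np.savez(f"pics/{n}0.npz",**d);print(n,np.round(d["intrinsics"],2).tolist(),np.round(d["T"],4).tolist())
E
```

```text
pics
{'t': 0.0, 'qpos': [-1.415, 0.3, 1.522, 0.0, 1.321, -0.067], 'qvel': [-0.0, 0.001, -0.0, 0.001, 0.002, 0.0], 'joint_torque': [-0.0, -54.35, -36.179, -0.0, 0.004, 0.0], 'position': [0.121, -0.536, 0.198], 'ee_rot': [0.781, -0.624, -0.0, -0.0], 'wrist_force': [0.098, 0.122, 0.222], 'wrist_torque': [-0.014, -0.019, -0.023], 'gripper_width': 1.001}
scene [[431.44, 0.0, 277.9], [0.0, 431.44, 208.6], [0.0, 0.0, 1.0]] [[-0.8213, 0.3334, -0.4629, -0.0282], [-0.5704, -0.4737, 0.671, 0.7982], [0.0045, 0.8152, 0.5792, 0.7618], [0.0, 0.0, 0.0, 1.0]]
top [[476.45, 0.0, 274.32], [0.0, 476.45, 207.25], [0.0, 0.0, 1.0]] [[0.0243, 0.9923, -0.1213, 0.3735], [-0.9997, 0.0237, -0.0061, 0.0327], [-0.0032, 0.1214, 0.9926, 1.3367], [0.0, 0.0, 0.0, 1.0]]
```

View pics/scene0.png

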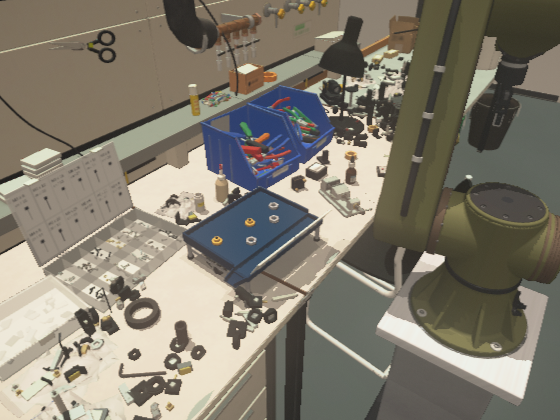

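View pics/top0.png

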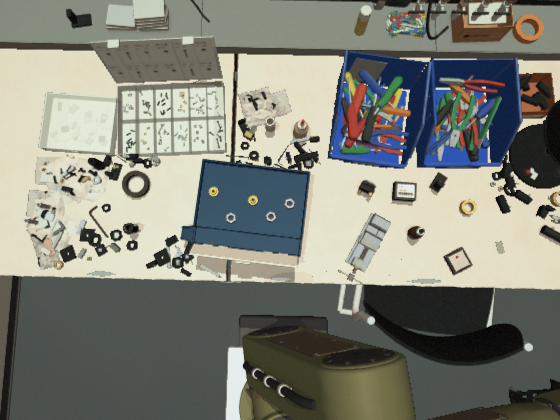

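```bash
cat > h.py <<'E'
import numpy as np,cv2
def px2w(d,u,v,z):
    K=d["intrinsics"];T=d["T"]
    p=np.array([(u-K[0,2])/K[0,0],-(v-K[1,2])/K[1,1],-1.0])
    r=T[:3,:3]@p;o=T[:3,3]
    return o+r*(z-o[2])/r[2]
def w2px(d,P):
    K=d["intrinsics"];T=d["T"]
    p=T[:3,:3].T@(np.asarray(P)-T[:3,3])
    return np.array([K[0,2]+K[0,0]*p[0]/-p[2],K[1,2]+K[1,1]*-p[1]/-p[2]])
E
python3 - <<'E'
import cv2
a=cv2.imread("pics/top0.png")[145:285,170:330];cv2.imwrite("pics/top0c.png",cv2.resize(a,None,fx=4.2,fy=4.2,interpolation=cv2.INTER_CUBIC))
a=cv2.imread("pics/scene0.png")[170:300,165:345];cv2.imwrite("pics/scene0c.png",cv2.resize(a,None,fx=4.2,fy=4.2,interpolation=cv2.INTER_CUBIC))
E
```

```text
(no output)
```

View pics/top0c.png

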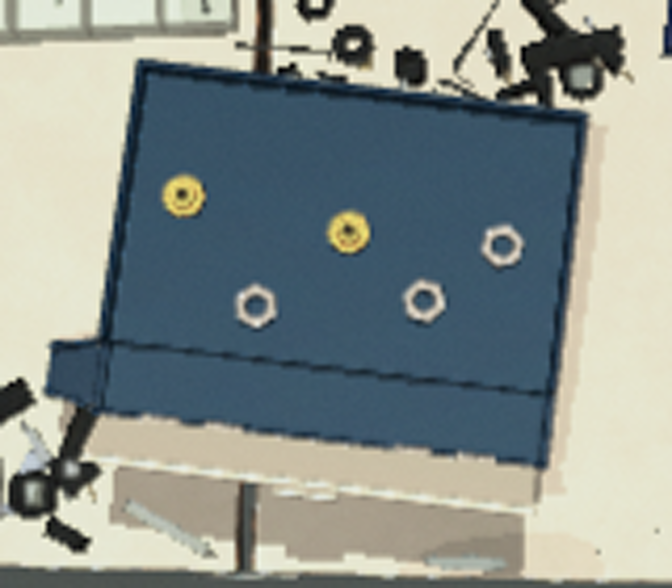

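View pics/scene0c.png

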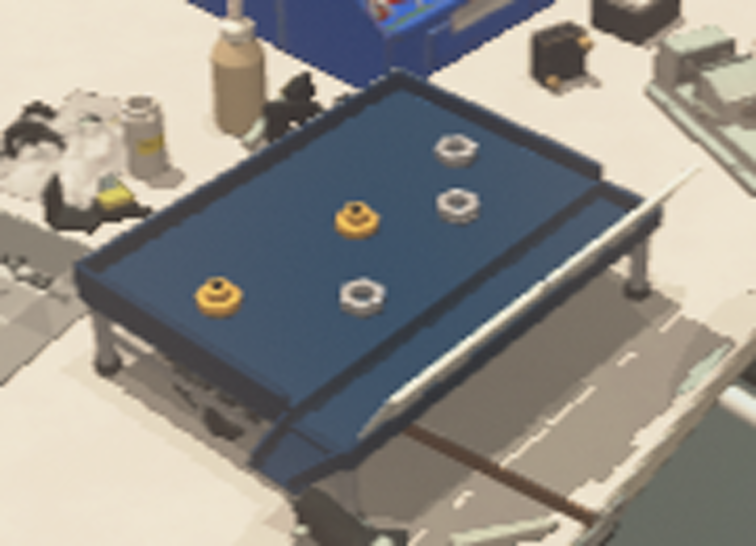

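```bash
cat > m.py <<'E'
import numpy as np
from h import *
d=np.load("pics/top0.npz")
f=lambda c,r,z:px2w(d,170+c/4.2-.4,145+r/4.2-.4,z)
pts=dict(TL=(141,62,.083),TR=(586,115,.083),EL=(105,343,.071),ER=(545,393,.071),WL=(103,410,.071),WR=(545,467,.071),
A=(256,306,.080),B=(424,301,.080),C=(502,245,.080),Ta=(183,196,.085),Tb=(348,232,.085))
W={k:f(*v) for k,v in pts.items()}
for k,v in W.items():print(k,np.round(v*1000,1))
yd=(W["TL"]-W["TR"])[:2];print("len",np.linalg.norm(yd),np.linalg.norm((W["EL"]-W["ER"])[:2]))
for a,b in(("TL","TR"),("EL","ER"),("WL","WR")):
    v=(W[a]-W[b])[:2];print(a,np.degrees(np.arctan2(-v[0],v[1])))
v=(W["TL"]+W["TR"]-W["WL"]-W["WR"])[:2]/2;print("depth",np.linalg.norm(v),np.degrees(np.arctan2(v[1],v[0])))
E
python3 m.py
```

```text
TL [651.7 234.6  83. ]
TR [623.9 -50.3  83. ]
EL [472.1 251.6  71. ]
ER [447.1 -28.   71. ]
WL [429.6 251.   71. ]
WR [400.5 -28.8  71. ]
A [497.  155.8  80. ]
B [502.8  49.8  80. ]
C [539.6   1.4  80. ]
Ta [565.4 204.   85. ]
Tb [544.9  98.9  85. ]
len 0.2862527862153058 0.28073048809595635
TL -5.559156894408289
EL -5.106354364614682
WL -5.933409423567365
depth 0.22352839864686402 -4.872268987338748
```

Emit:
jog_arm(rows=[{"travel": [0,0,0],"rot": [0,0,6.1],"hand": 0.85},{"travel": [0,0,0],"rot": [0,0,6.1],"hand": 0.85},{"travel": [0,0,0],"rot": [0,0,6.0],"hand": 0.85},{"travel": [-3.5,-2.4,0],"rot": [0,0,0],"hand": 0.85},{"travel": [-3.5,-2.4,0],"rot": [0,0,0],"hand": 0.85},{"travel": [-3.5,-2.4,0],"rot": [0,0,0],"hand": 0.85},{"travel": [-3.5,-2.4,0],"rot": [0,0,0],"hand": 0.85},{"travel": [-3.5,-2.4,0],"rot": [0,0,0],"hand": 0.85},{"travel": [-3.5,-2.4,0],"rot": [0,0,0],"hand": 0.85},{"travel": [-3.5,-2.4,0],"rot": [0,0,0],"hand": 0.85},{"travel": [-3.5,-2.4,0],"rot": [0,0,0],"hand": 0.85},{"travel": [-3.5,-2.4,0],"rot": [0,0,0],"hand": 0.85}])

```text
t: 1.3
position: [0.3671, -0.2417, 0.198]
ee_rot: [-0.673, 0.74, 0.0, -0.0]
wrist_force: [0.7, -1.4, -0.4]
gripper_width: 0.146
```

Emit:
jog_arm(rows=[{"travel": [-3.5,-2.4,0],"rot": [0,0,0],"hand": 0.85},{"travel": [-3.5,-2.4,0],"rot": [0,0,0],"hand": 0.85},{"travel": [-3.5,-2.4,0],"rot": [0,0,0],"hand": 0.85},{"travel": [-3.5,-2.4,0],"rot": [0,0,0],"hand": 0.85},{"travel": [-3.5,-2.4,0],"rot": [0,0,0],"hand": 0.85},{"travel": [-3.5,-2.4,0],"rot": [0,0,0],"hand": 0.85},{"travel": [0,0,0],"rot": [0,0,0],"hand": 0.85},{"travel": [0,0,0],"rot": [0,0,0],"hand": 0.85}])

```text
t: 2.1
position: [0.5295, -0.0473, 0.1974]
ee_rot: [-0.673, 0.739, 0.0, -0.0]
wrist_force: [-1.0, -0.5, -0.1]
gripper_width: 0.149
```

```bash
cat > st.py <<'E'
from station import *
import numpy as np
from scipy.spatial.transform import Rotation as Rn
s=state();O=np.array([533.2,103.5]);y=np.radians(-5.4)
ux=np.array([np.cos(y),np.sin(y)]);uy=np.array([-np.sin(y),np.cos(y)])
p=s["position"]*1000 if hasattr(s["position"],"shape") else np.array(s["position"])*1000
print("t",s["t"],"pos",np.round(p,1),"tray",np.round([ux@(p[:2]-O),uy@(p[:2]-O)],1),"F",np.round(s["wrist_force"],1),"w",s["gripper_width"])
M=Rn.from_quat(s["ee_rot"]).as_matrix();print("toolx yaw",np.degrees(np.arctan2(M[1,0],M[0,0])),"z",np.round(M[:,2],3))
E
cat > pic.py <<'E'
from station import *
import cv2,sys,numpy as np
n,name=sys.argv[1:3];d=read_camera(n);np.savez(f"pics/{name}.npz",**d)
a=d["frame"]
if len(sys.argv)>3:
    x0,y0,x1,y1,f=map(float,sys.argv[3:]);a=cv2.resize(a[int(y0):int(y1),int(x0):int(x1)],None,fx=f,fy=f,interpolation=cv2.INTER_CUBIC)
cv2.imwrite(f"pics/{name}.png",a)
E
python3 st.py; python3 pic.py wrist w1; python3 pic.py scene s1 165 100 365 300 3
```

```text
t 2.1 pos [529.5 -47.3 197.4] tray [  10.5 -150.5] F [-1.  -0.5 -0.1] w 0.1492674809510506
toolx yaw -95.34464767583745 z [-0.001  0.    -1.   ]
```

View pics/w1.png

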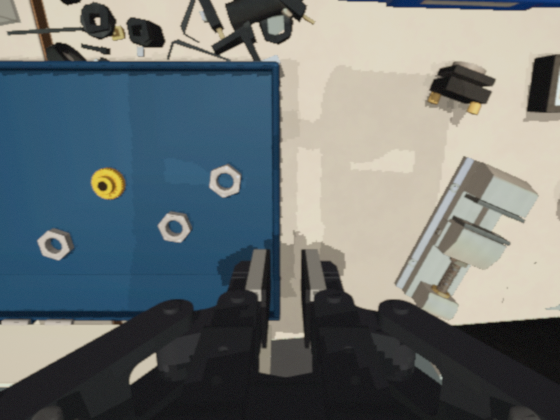

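View pics/s1.png

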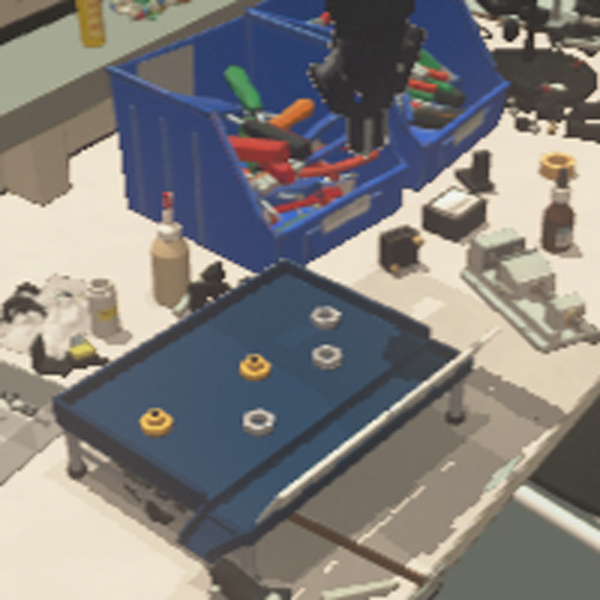

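Run:
```python
from h import *
d=np.load("pics/w1.npz")
O=np.array([533.2,103.5]);y=np.radians(-5.4)
ux=np.array([np.cos(y),np.sin(y)]);uy=np.array([-np.sin(y),np.cos(y)])
for k,(u,v,z) in dict(TR=(279,63,.083),rimright=(279,200,.083),WR=(277,318,.071),A=(55,244,.08),B=(174,228,.08),C=(225,181,.08),Tb=(107,184,.08)).items():
    p=px2w(d,u,v,z)[:2]*1000;print(k,p.round(1),np.round([ux@(p-O),uy@(p-O)],1))
print(d["T"].round(3))
```

```text
TR [624.4 -51.4] [ 105.4 -145.6]
rimright [519.4 -41.1] [-1.000e-01 -1.452e+02]
WR [401.7 -27.4] [-118.6 -142.7]
A [497.5 154.8] [-40.4  47.7]
B [502.4  50.2] [-25.7 -55.9]
C [538.8   1.5] [  15.1 -101. ]
Tb [545.3  98.2] [12.5 -4.1]
[[-0.093  0.957  0.273  0.598]
 [-0.996 -0.089 -0.026 -0.054]
 [-0.001 -0.274  0.962  0.373]
 [ 0.     0.     0.     1.   ]]
```

Emit:
jog_arm(rows=[{"travel": [-2.5,-1.8,0],"rot": [0,0,0],"hand": 0.85},{"travel": [-2.4,-1.8,0],"rot": [0,0,0],"hand": 0.85},{"travel": [0,0,3],"rot": [0,0,0],"hand": 0.85},{"travel": [0,0,3],"rot": [0,0,0],"hand": 0.85},{"travel": [0,0,3],"rot": [0,0,0],"hand": 0.85},{"travel": [0,0,2],"rot": [0,0,0],"hand": 0.85},{"travel": [0,0,1],"rot": [0,0,0],"hand": 0.85},{"travel": [0,0,0.3],"rot": [0,0,0],"hand": 0.85},{"travel": [0,0,0],"rot": [0,0,0],"hand": 0.85}])

```text
t: 3.1
position: [0.5703, -0.003, 0.0758]
ee_rot: [-0.673, 0.74, -0.0, 0.0]
wrist_force: [-0.5, 0.5, -0.2]
gripper_width: 0.149
```

```bash
python3 st.py; python3 pic.py wrist w2; python3 pic.py scene s2 165 140 345 300 4
```

```text
t 3.1 pos [570.3  -3.   75.8] tray [  47.  -102.5] F [-0.5  0.5 -0.2] w 0.14867814207526506
toolx yaw -95.47294989653511 z [ 0.001 -0.    -1.   ]
```

View pics/w2.png

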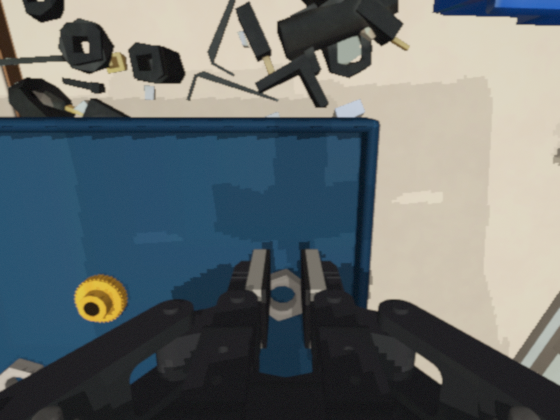

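View pics/s2.png

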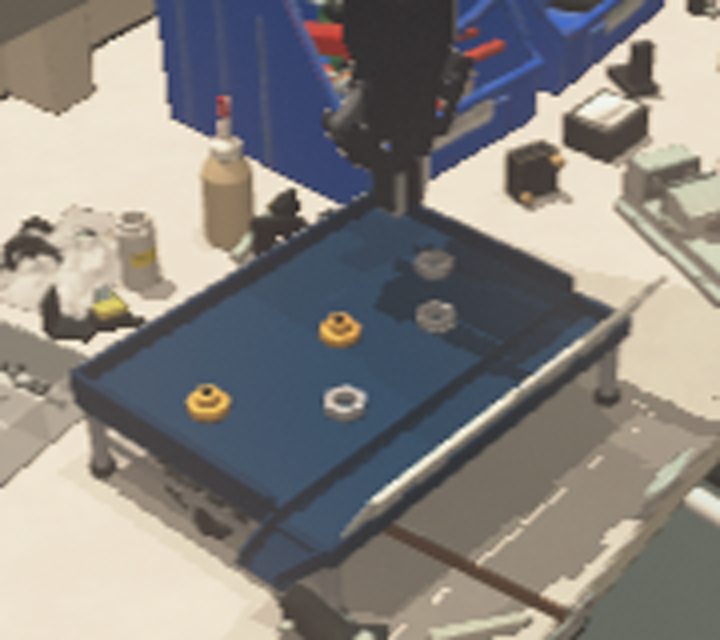

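Emit:
jog_arm(rows=[{"travel": [-0.1,0,0.2],"rot": [0,0,0],"hand": 0.85},{"travel": [0,1,0],"rot": [0,0,0],"hand": 0.85},{"travel": [0,1,0],"rot": [0,0,0],"hand": 0.85},{"travel": [0,1,0],"rot": [0,0,0],"hand": 0.85},{"travel": [0,1,0],"rot": [0,0,0],"hand": 0.85},{"travel": [0,1,0],"rot": [0,0,0],"hand": 0.85},{"travel": [0,1,0],"rot": [0,0,0],"hand": 0.85},{"travel": [0,1,0],"rot": [0,0,0],"hand": 0.85}])

```text
t: 4.0
position: [0.4997, 0.0052, 0.0731]
ee_rot: [-0.673, 0.74, -0.0, 0.0]
wrist_force: [-0.1, -0.1, 0.5]
gripper_width: 0.149
```

```bash
python3 st.py; python3 pic.py wrist w3; python3 pic.py scene s3 165 140 345 300 4
```

```text
t 4.0 pos [499.7   5.2  73.1] tray [ -24.1 -101. ] F [-0.1 -0.1  0.5] w 0.1487332422960179
toolx yaw -95.43619899460914 z [ 0. -0. -1.]
```

View pics/w3.png

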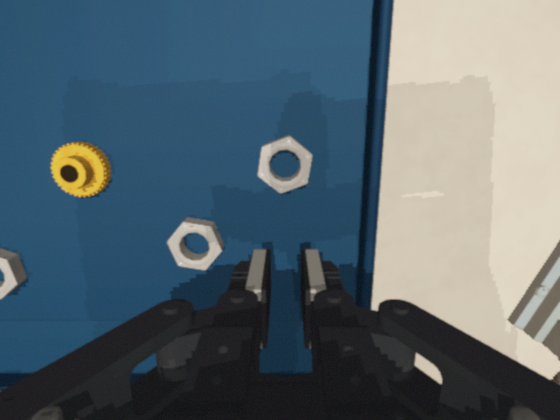

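View pics/s3.png

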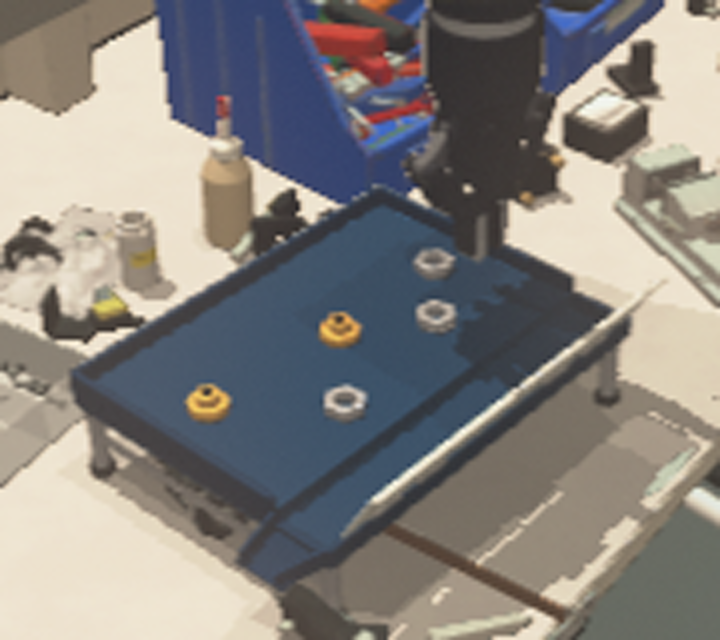

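```bash
python3 - <<'E'
from h import *
s=np.load("pics/s3.npz");w=np.load("pics/w3.npz")
for dx in(-11,0,11):
  for z in (.073,.083,.093):
    P=np.array([.4997+dx/1000,.0052,z]);a=w2px(s,P);print(dx,z,"scene crop",((a-[165,140])*4).round(0),"wrist",w2px(w,P).round(0))
E
python3 pic.py scene s4 240 140 320 230 7
```

```text
-11 0.073 scene crop [488. 294.] wrist [287. 258.]
-11 0.083 scene crop [488. 282.] wrist [287. 266.]
-11 0.093 scene crop [489. 270.] wrist [288. 276.]
0 0.073 scene crop [475. 289.] wrist [285. 238.]
0 0.083 scene crop [475. 277.] wrist [285. 246.]
0 0.093 scene crop [475. 265.] wrist [285. 254.]
11 0.073 scene crop [461. 284.] wrist [283. 218.]
11 0.083 scene crop [461. 272.] wrist [283. 225.]
11 0.093 scene crop [462. 260.] wrist [283. 232.]
```

View pics/s4.png

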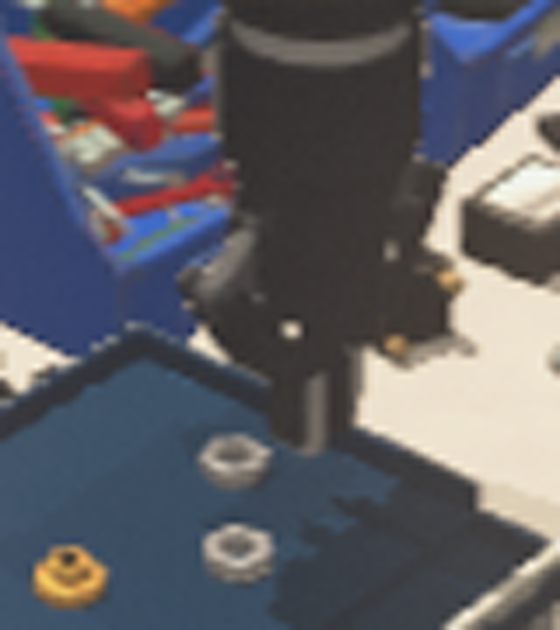

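Emit:
jog_arm(rows=[{"travel": [0,0,0],"rot": [0,0,0],"hand": 1},{"travel": [0,0,0],"rot": [0,0,0],"hand": 1},{"travel": [0,0,0],"rot": [0,0,0],"hand": 1}])

```text
t: 4.45
position: [0.5007, 0.0051, 0.073]
ee_rot: [-0.673, 0.74, 0.0, -0.0]
wrist_force: [-0.2, 0.2, 0.1]
gripper_width: -0.004
```

```bash
python3 st.py; python3 pic.py wrist w5;  python3 pic.py scene s5 240 140 320 230 7
```

```text
t 4.45 pos [500.7   5.1  73. ] tray [ -23.1 -101. ] F [-0.2  0.2  0.1] w -0.00419172583949429
toolx yaw -95.43629952497534 z [-0.  0. -1.]
```

View pics/s5.png

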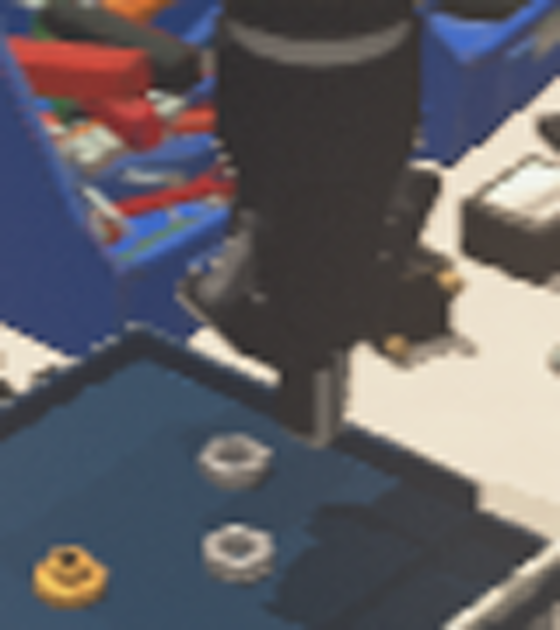

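View pics/w5.png

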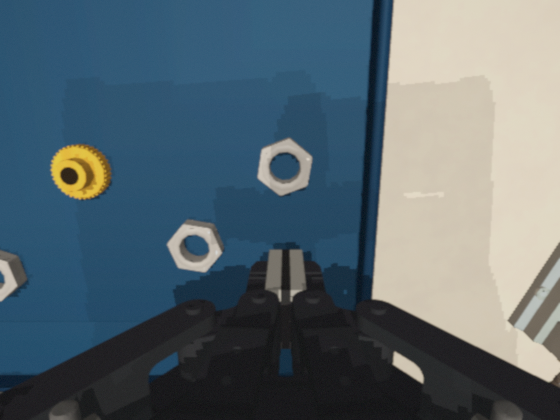

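Run:
```python
from h import *
s=np.load("pics/s5.npz");w=np.load("pics/w5.npz")
for uv in((281,202.7),(285,203.5)):
  for z in np.arange(.07,.115,.005):
    print(uv,z.round(3),"scene ray",(px2w(s,*uv,z)*1000).round(0)[:2],"wrist ray",(px2w(w,285,250,z)*1000).round(0)[:2])
```

```text
(281, 202.7) 0.07 scene ray [534. -32.] wrist ray [493.   6.]
(281, 202.7) 0.075 scene ray [530. -26.] wrist ray [495.   6.]
(281, 202.7) 0.08 scene ray [526. -20.] wrist ray [497.   6.]
(281, 202.7) 0.085 scene ray [522. -14.] wrist ray [499.   5.]
(281, 202.7) 0.09 scene ray [518.  -8.] wrist ray [502.   5.]
(281, 202.7) 0.095 scene ray [514.  -2.] wrist ray [504.   5.]
(281, 202.7) 0.1 scene ray [510.   4.] wrist ray [506.   5.]
(281, 202.7) 0.105 scene ray [505.  10.] wrist ray [508.   5.]
(281, 202.7) 0.11 scene ray [501.  16.] wrist ray [510.   4.]
(285, 203.5) 0.07 scene ray [522. -35.] wrist ray [493.   6.]
(285, 203.5) 0.075 scene ray [518. -29.] wrist ray [495.   6.]
(285, 203.5) 0.08 scene ray [515. -23.] wrist ray [497.   6.]
(285, 203.5) 0.085 scene ray [511. -17.] wrist ray [499.   5.]
(285, 203.5) 0.09 scene ray [507. -11.] wrist ray [502.   5.]
(285, 203.5) 0.095 scene ray [503.  -5.] wrist ray [504.   5.]
(285, 203.5) 0.1 scene ray [499.   1.] wrist ray [506.   5.]
(285, 203.5) 0.105 scene ray [495.   7.] wrist ray [508.   5.]
(285, 203.5) 0.11 scene ray [491.  13.] wrist ray [510.   4.]
```

Emit:
jog_arm(rows=[{"travel": [0,0,0.7],"rot": [0,0,0],"hand": 0.85},{"travel": [0,0,0.6],"rot": [0,0,0],"hand": 0.85},{"travel": [0,0,0.2],"rot": [0,0,0],"hand": 0.85},{"travel": [0,0,0],"rot": [0,0,0],"hand": 0.85}])

```text
t: 4.95
position: [0.5002, 0.0052, 0.0575]
ee_rot: [-0.673, 0.74, 0.0, -0.0]
wrist_force: [0.0, -0.2, 0.3]
gripper_width: 0.151
```

```bash
python3 st.py; python3 pic.py wrist w6;  python3 pic.py scene s6 240 140 320 230 7
```

```text
t 4.95 pos [500.2   5.2  57.5] tray [ -23.6 -101. ] F [ 0.  -0.2  0.3] w 0.15061346172972737
toolx yaw -95.43431130821365 z [-0.001  0.    -1.   ]
```

View pics/s6.png

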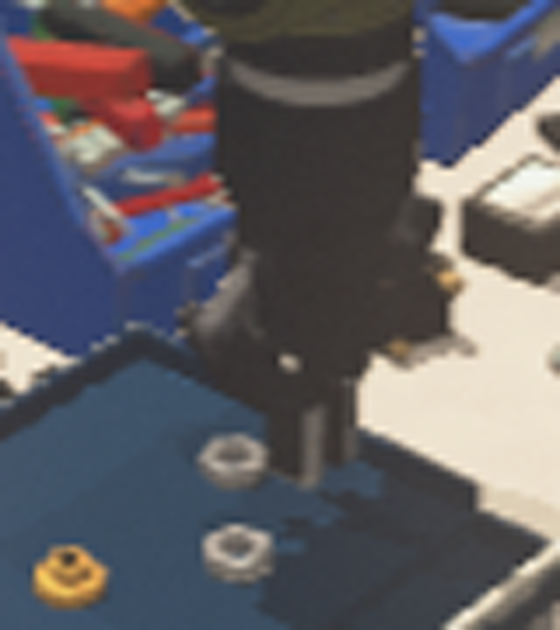

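View pics/w6.png

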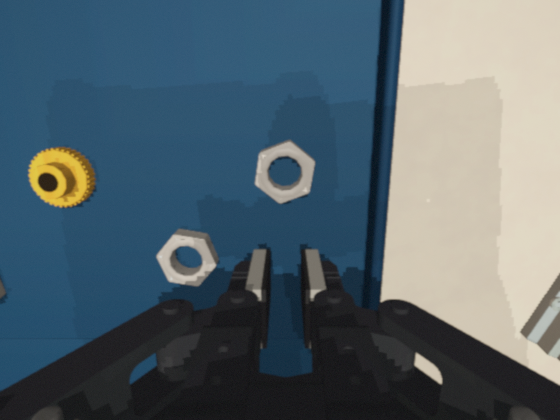

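Emit:
jog_arm(rows=[{"travel": [0,0,0.3],"rot": [0,0,0],"hand": 0.85},{"travel": [0,0,0.3],"rot": [0,0,0],"hand": 0.85},{"travel": [0,0,0],"rot": [0,0,0],"hand": 0.85}])

```text
t: 5.35
position: [0.5003, 0.0051, 0.0516]
ee_rot: [-0.673, 0.74, 0.0, -0.0]
wrist_force: [-0.4, -0.6, -0.8]
gripper_width: 0.145
```

Emit:
jog_arm(rows=[{"travel": [0,0,0.2],"rot": [0,0,0],"hand": 0.85},{"travel": [0,0,0],"rot": [0,0,0],"hand": 0.85}])

```text
t: 5.55
position: [0.5004, 0.0051, 0.0499]
ee_rot: [-0.673, 0.74, 0.0, -0.0]
wrist_force: [0.2, 0.4, -0.3]
gripper_width: 0.155
```

```bash
python3 st.py; python3 pic.py wrist w7;  python3 pic.py scene s7 240 140 320 230 7
```

```text
t 5.55 pos [500.4   5.1  49.9] tray [ -23.4 -101. ] F [ 0.2  0.4 -0.3] w 0.15483334792915093
toolx yaw -95.43736469552907 z [-0.  0. -1.]
```

View pics/s7.png

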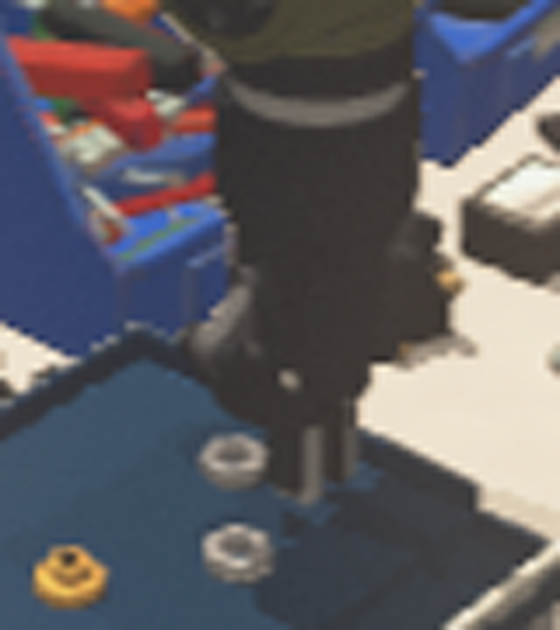

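Emit:
jog_arm(rows=[{"travel": [0,0,0.2],"rot": [0,0,0],"hand": 0.85},{"travel": [0,0,0],"rot": [0,0,0],"hand": 0.85}])

```text
t: 5.85
position: [0.5004, 0.0052, 0.0479]
ee_rot: [-0.673, 0.74, 0.0, -0.0]
wrist_force: [0.1, 0.1, 0.0]
gripper_width: 0.148
```

Emit:
jog_arm(rows=[{"travel": [0,0,0.2],"rot": [0,0,0],"hand": 0.85},{"travel": [0,0,0],"rot": [0,0,0],"hand": 0.85}])

```text
t: 6.05
position: [0.5004, 0.0052, 0.0458]
ee_rot: [-0.673, 0.74, 0.0, -0.0]
wrist_force: [0.7, 0.9, 0.2]
gripper_width: 0.149
```

```bash
python3 st.py; python3 pic.py wrist w8;  python3 pic.py scene s8 240 140 320 230 7
python3 - <<'E'
from h import *
s=np.load("pics/s7.npz");w=np.load("pics/w7.npz")
for z in np.arange(.065,.09,.005): print(z.round(3),(px2w(s,284.3,211.4,z)*1000).round(0)[:2])
E
```

```text
t 6.05 pos [500.4   5.2  45.8] tray [ -23.4 -101. ] F [0.7 0.9 0.2] w 0.14947353608601766
toolx yaw -95.43442180072803 z [-0.  0. -1.]
0.065 [507.  -8.]
0.07 [503.  -3.]
0.075 [499.   3.]
0.08 [495.   9.]
0.085 [491.  15.]
```

View pics/s8.png

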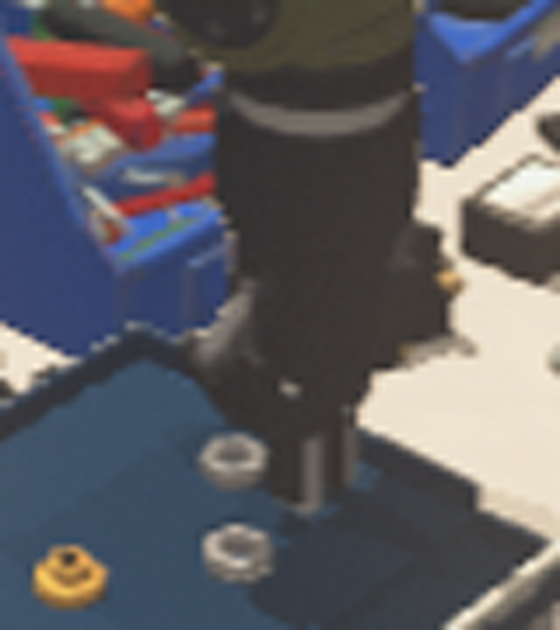

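Emit:
jog_arm(rows=[{"travel": [0,0,0.15],"rot": [0,0,0],"hand": 0.85},{"travel": [0,0,0],"rot": [0,0,0],"hand": 0.85}])

```text
t: 6.35
position: [0.5004, 0.0051, 0.0444]
ee_rot: [-0.673, 0.74, 0.0, -0.0]
wrist_force: [0.1, 0.4, -0.4]
gripper_width: 0.15
```

Emit:
jog_arm(rows=[{"travel": [0,0,0.15],"rot": [0,0,0],"hand": 0.85},{"travel": [0,0,0],"rot": [0,0,0],"hand": 0.85}])

```text
t: 6.55
position: [0.5004, 0.0052, 0.0429]
ee_rot: [-0.673, 0.74, 0.0, -0.0]
wrist_force: [-0.4, -0.5, -0.2]
gripper_width: 0.149
```

Emit:
jog_arm(rows=[{"travel": [0,0,0.15],"rot": [0,0,0],"hand": 0.85},{"travel": [0,0,0],"rot": [0,0,0],"hand": 0.85}])

```text
t: 6.75
position: [0.5004, 0.0052, 0.0414]
ee_rot: [-0.673, 0.74, 0.0, -0.0]
wrist_force: [0.0, -1.4, -0.3]
gripper_width: 0.152
```

```bash
python3 st.py; python3 pic.py wrist w9;  python3 pic.py scene s9 240 140 320 230 7
```

```text
t 6.75 pos [500.4   5.2  41.4] tray [ -23.4 -101. ] F [ 0.  -1.4 -0.3] w 0.1518048323467613
toolx yaw -95.43263536385764 z [-0.  0. -1.]
```

View pics/s9.png

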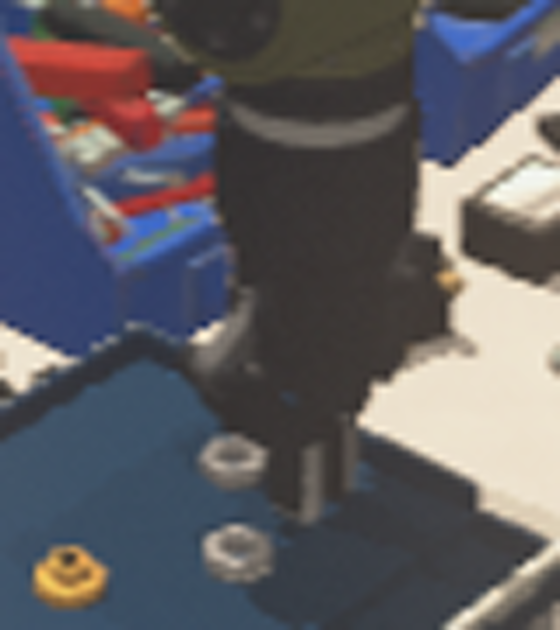

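View pics/w9.png

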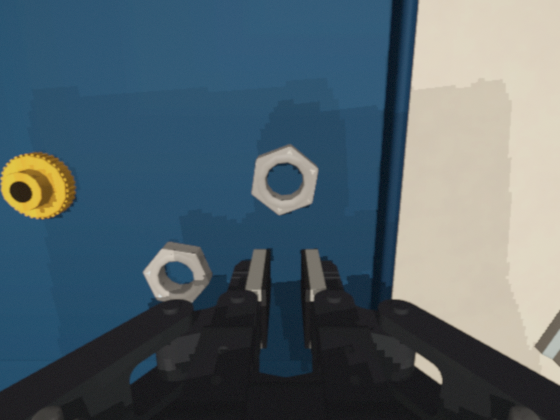

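Emit:
jog_arm(rows=[{"travel": [0,0,0.15],"rot": [0,0,0],"hand": 0.85},{"travel": [0,0,0],"rot": [0,0,0],"hand": 0.85}])

```text
t: 7.05
position: [0.5004, 0.0051, 0.0399]
ee_rot: [-0.673, 0.74, 0.0, -0.0]
wrist_force: [0.4, 0.3, 0.5]
gripper_width: 0.149
```

Emit:
jog_arm(rows=[{"travel": [0,0,0.15],"rot": [0,0,0],"hand": 0.85},{"travel": [0,0,0],"rot": [0,0,0],"hand": 0.85}])

```text
t: 7.25
position: [0.5004, 0.0051, 0.0384]
ee_rot: [-0.673, 0.74, 0.0, -0.0]
wrist_force: [0.0, 0.3, -0.4]
gripper_width: 0.147
```

Emit:
jog_arm(rows=[{"travel": [0,0,0.15],"rot": [0,0,0],"hand": 0.85},{"travel": [0,0,0],"rot": [0,0,0],"hand": 0.85}])

```text
t: 7.45
position: [0.5006, 0.0051, 0.0381]
ee_rot: [-0.673, 0.74, -0.0, 0.0]
wrist_force: [-8.2, -0.5, 16.1]
gripper_width: 0.149
```

Emit:
jog_arm(rows=[{"travel": [0,0,-2.4],"rot": [0,0,0],"hand": 0.85},{"travel": [0,-3.5,0],"rot": [0,0,0],"hand": 0.85},{"travel": [0,-3.5,0],"rot": [0,0,0],"hand": 0.85},{"travel": [0,0,0],"rot": [0,0,0],"hand": 0.85},{"travel": [0,0,1],"rot": [0,0,0],"hand": 0.85},{"travel": [0,0,1],"rot": [0,0,0],"hand": 0.85},{"travel": [0,0,0],"rot": [0,0,0],"hand": 0.85}])

```text
t: 8.15
position: [0.5685, -0.0013, 0.0391]
ee_rot: [-0.673, 0.74, 0.001, -0.001]
wrist_force: [0.3, -0.4, -0.1]
gripper_width: 0.149
```

```bash
python3 st.py; python3 pic.py wrist w10;  python3 pic.py scene s10 200 140 320 230 6.6
```

```text
t 8.15 pos [568.5  -1.3  39.1] tray [  45. -101.] F [ 0.3 -0.4 -0.1] w 0.1491763211185796
toolx yaw -95.4330551420583 z [-0.003  0.    -1.   ]
```

View pics/s10.png

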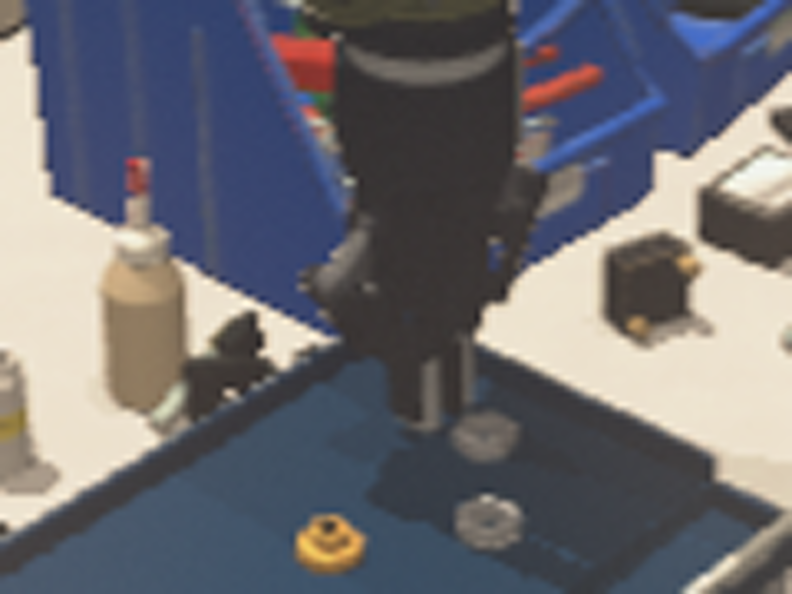

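View pics/w10.png

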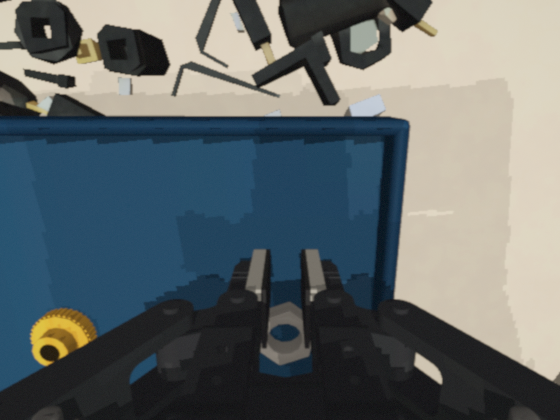

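Emit:
jog_arm(rows=[{"travel": [0,0,-0.15],"rot": [0,0,0],"hand": 0.85},{"travel": [0,0.7,0],"rot": [0,0,0],"hand": 0.85},{"travel": [0,0.7,0],"rot": [0,0,0],"hand": 0.85},{"travel": [0,0.7,0],"rot": [0,0,0],"hand": 0.85},{"travel": [0,0.7,0],"rot": [0,0,0],"hand": 0.85},{"travel": [0,0.7,0],"rot": [0,0,0],"hand": 0.85}])

```text
t: 8.85
position: [0.5347, 0.0019, 0.0427]
ee_rot: [-0.673, 0.74, -0.0, 0.0]
wrist_force: [0.6, 0.9, 0.4]
gripper_width: 0.153
```

```bash
python3 st.py; python3 pic.py wrist w11;  python3 pic.py scene s11 200 140 320 230 6.6
```

```text
t 8.85 pos [534.7   1.9  42.7] tray [  11.1 -101. ] F [0.6 0.9 0.4] w 0.15293271527345376
toolx yaw -95.43472830859568 z [ 0.  0. -1.]
```

View pics/s11.png

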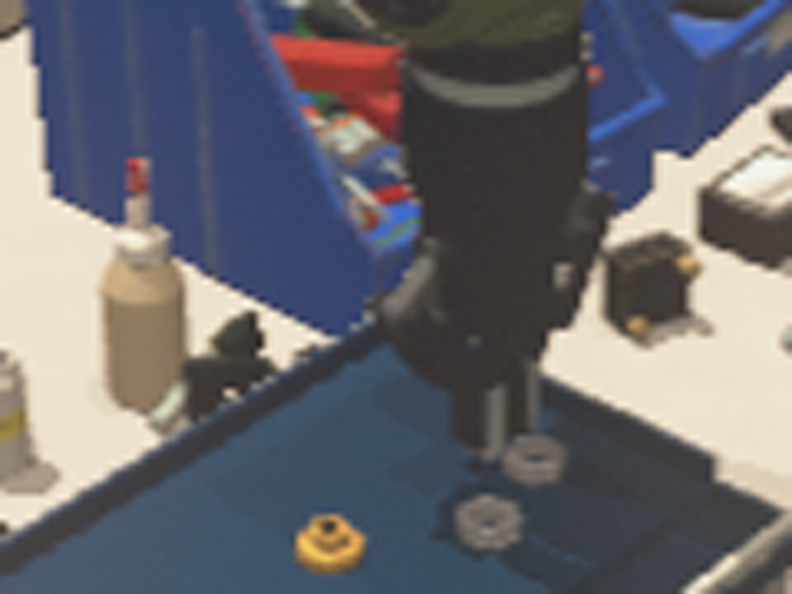

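View pics/w11.png

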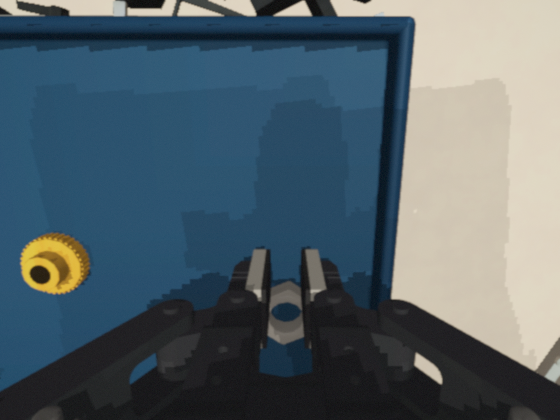

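Emit:
jog_arm(rows=[{"travel": [0,0.7,0.1],"rot": [0,0,0],"hand": 0.85},{"travel": [0,0.7,0],"rot": [0,0,0],"hand": 0.85},{"travel": [0,0.7,0],"rot": [0,0,0],"hand": 0.85},{"travel": [0,0.7,0],"rot": [0,0,0],"hand": 0.85},{"travel": [0,0.7,0],"rot": [0,0,0],"hand": 0.85},{"travel": [0,0.7,0],"rot": [0,0,0],"hand": 0.85},{"travel": [0,0.6,0],"rot": [0,0,0],"hand": 0.85},{"travel": [0,0.6,0],"rot": [0,0,0],"hand": 0.85},{"travel": [0,0.6,0],"rot": [0,0,0],"hand": 0.85},{"travel": [0,0.6,0],"rot": [0,0,0],"hand": 0.85},{"travel": [0,0.6,0],"rot": [0,0,0],"hand": 0.85}])

```text
t: 10.05
position: [0.4632, 0.0087, 0.0416]
ee_rot: [-0.673, 0.74, -0.0, 0.0]
wrist_force: [-0.2, -0.7, -0.3]
gripper_width: 0.154
```

```bash
python3 st.py; python3 pic.py wrist w12;  python3 pic.py scene s12 220 160 340 250 6.6
```

```text
t 10.05 pos [463.2   8.7  41.6] tray [ -60.7 -101. ] F [-0.2 -0.7 -0.3] w 0.1541559017849374
toolx yaw -95.43744023402084 z [ 0. -0. -1.]
```

View pics/s12.png

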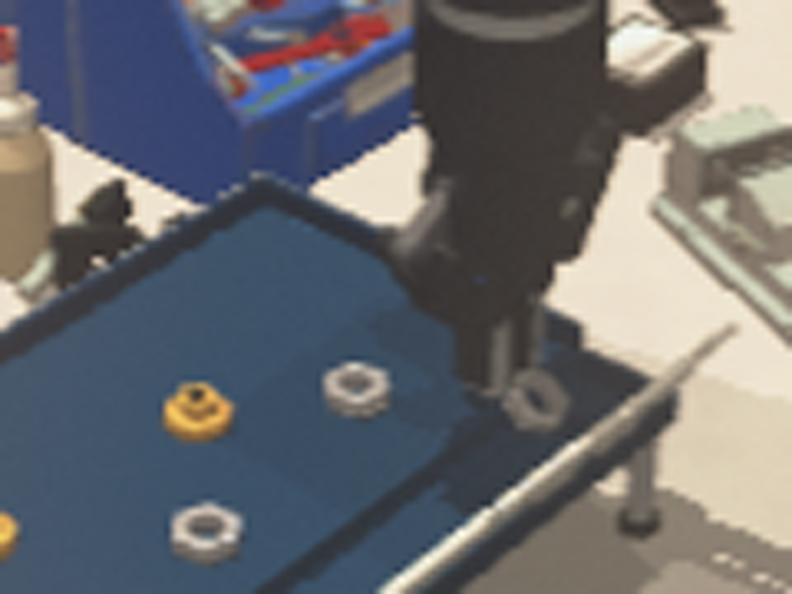

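View pics/w12.png

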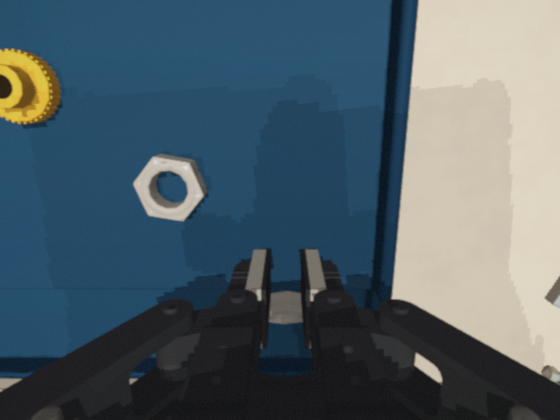

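Emit:
jog_arm(rows=[{"travel": [0,0.3,0],"rot": [0,0,0],"hand": 0.85},{"travel": [0,0.3,0],"rot": [0,0,0],"hand": 0.85},{"travel": [0,0.3,0],"rot": [0,0,0],"hand": 0.85},{"travel": [0,0.3,0],"rot": [0,0,0],"hand": 0.85},{"travel": [0,0.2,0],"rot": [0,0,0],"hand": 0.85},{"travel": [0,0,0],"rot": [0,0,0],"hand": 0.85}])

```text
t: 10.75
position: [0.4495, 0.01, 0.0416]
ee_rot: [-0.673, 0.74, 0.0, -0.0]
wrist_force: [0.7, 0.2, 0.6]
gripper_width: 0.153
```

```bash
python3 st.py; python3 pic.py wrist w13;  python3 pic.py scene s13 220 160 340 250 6.6
```

```text
t 10.75 pos [449.5  10.   41.6] tray [ -74.5 -101. ] F [0.7 0.2 0.6] w 0.15252507472443455
toolx yaw -95.43082660625072 z [-0.  0. -1.]
```

View pics/s13.png

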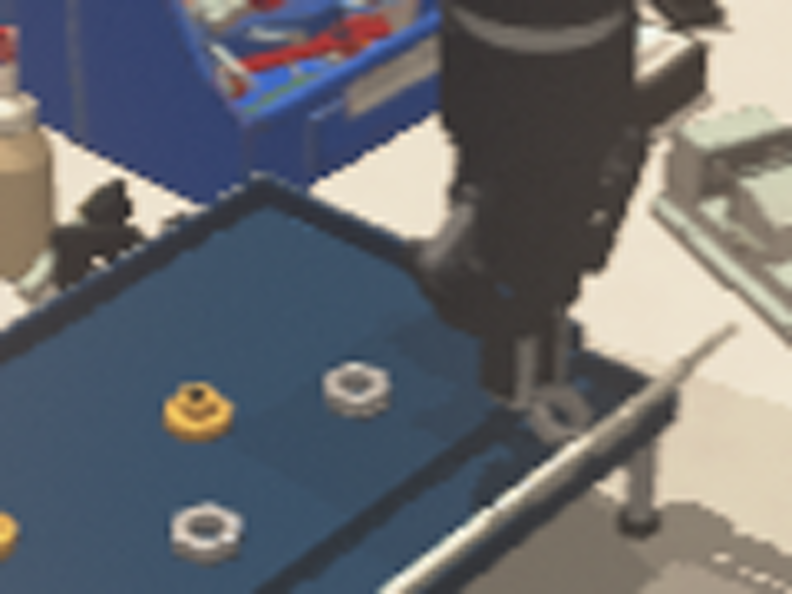

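View pics/w13.png

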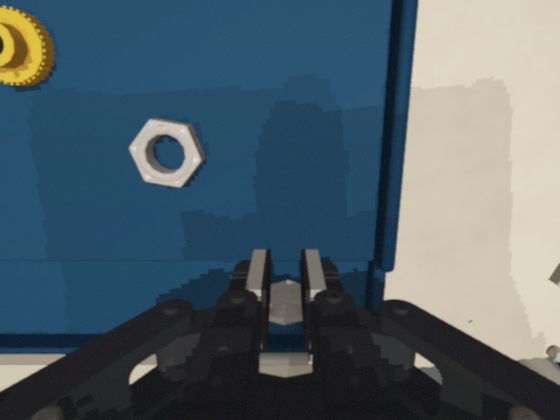

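Emit:
jog_arm(rows=[{"travel": [0,0.2,0],"rot": [0,0,0],"hand": 0.85},{"travel": [0,0.2,0],"rot": [0,0,0],"hand": 0.85},{"travel": [0,0,0],"rot": [0,0,0],"hand": 0.85}])

```text
t: 11.15
position: [0.4455, 0.0104, 0.0415]
ee_rot: [-0.673, 0.74, 0.0, -0.0]
wrist_force: [-1.0, -0.5, 0.6]
gripper_width: 0.148
```

```bash
python3 st.py; python3 pic.py wrist w14;  python3 pic.py scene s14 220 160 340 250 6.6
```

```text
t 11.15 pos [445.5  10.4  41.5] tray [ -78.6 -101. ] F [-1.  -0.5  0.6] w 0.14766758768695684
toolx yaw -95.43400110692224 z [-0.  0. -1.]
```

View pics/s14.png

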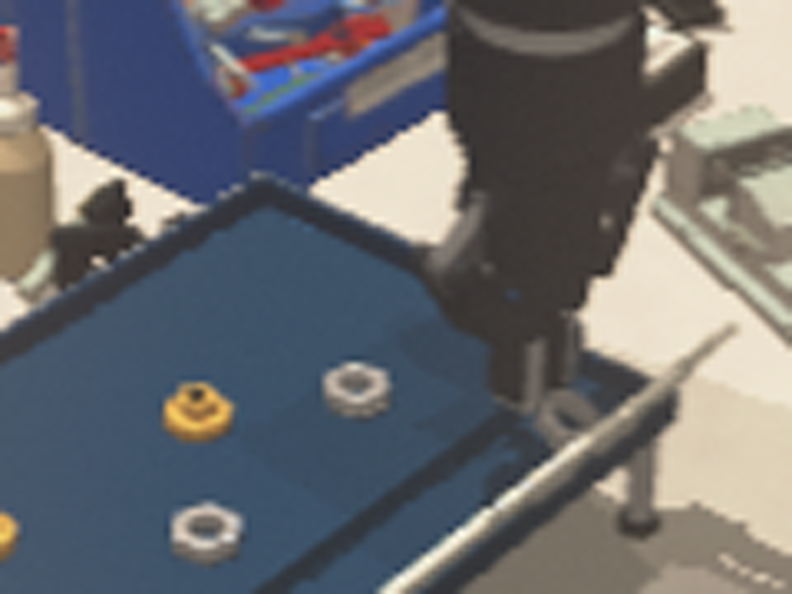

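View pics/w14.png

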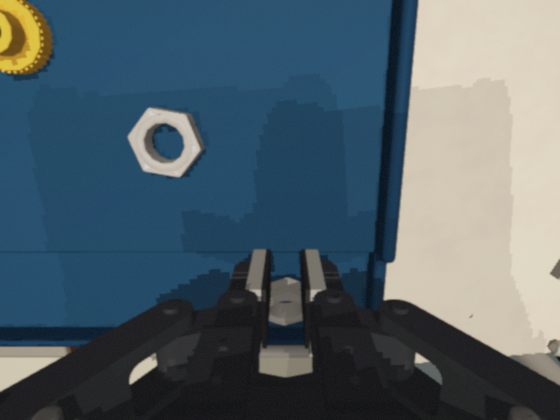

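Emit:
jog_arm(rows=[{"travel": [0,0.2,0],"rot": [0,0,0],"hand": 0.85},{"travel": [0,0.2,0],"rot": [0,0,0],"hand": 0.85},{"travel": [0,0,0],"rot": [0,0,0],"hand": 0.85},{"travel": [0,-1,0],"rot": [0,0,0],"hand": 0.85},{"travel": [0,-2,0],"rot": [0,0,0],"hand": 0.85},{"travel": [0,0,0],"rot": [0,0,0],"hand": 0.85}])

```text
t: 11.85
position: [0.4738, 0.0076, 0.0418]
ee_rot: [-0.673, 0.74, -0.001, 0.001]
wrist_force: [-0.2, 0.5, -0.8]
gripper_width: 0.148
```

```bash
python3 st.py; python3 pic.py wrist w15;  python3 pic.py scene s15 220 160 340 250 6.6
```

```text
t 11.85 pos [473.8   7.6  41.8] tray [ -50.1 -101. ] F [-0.2  0.5 -0.8] w 0.14846554164471323
toolx yaw -95.4421956336601 z [ 0.002 -0.    -1.   ]
```

View pics/s15.png

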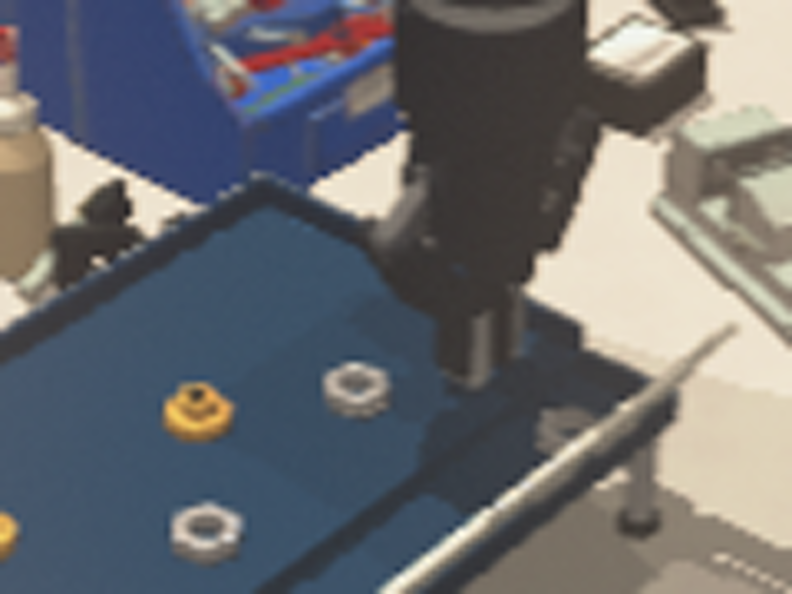

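View pics/w15.png

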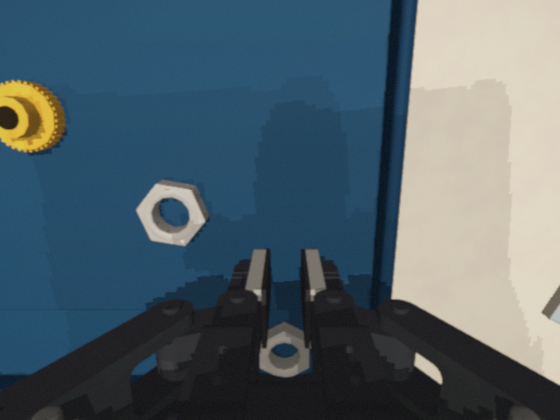

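Emit:
jog_arm(rows=[{"travel": [0,0,-1.2],"rot": [0,0,0],"hand": 0.85},{"travel": [0,-0.5,-1],"rot": [0,0,0],"hand": 0.85},{"travel": [-1.5,-2.3,0],"rot": [0,0,0],"hand": 0.85},{"travel": [-1.5,-2.3,0],"rot": [0,0,0],"hand": 0.85},{"travel": [-1.5,-0.6,0],"rot": [0,0,0],"hand": 0.85},{"travel": [0,0,0],"rot": [0,0,0],"hand": 0.85},{"travel": [0,0,1.2],"rot": [0,0,0],"hand": 0.85},{"travel": [0,0,0.9],"rot": [0,0,0],"hand": 0.85},{"travel": [0,0,0],"rot": [0,0,0],"hand": 0.85}])

```text
t: 12.85
position: [0.5312, 0.0468, 0.0409]
ee_rot: [-0.673, 0.74, 0.001, -0.001]
wrist_force: [-1.2, 0.6, -0.1]
gripper_width: 0.152
```

```bash
python3 st.py; python3 pic.py wrist w16;  python3 pic.py scene s16 220 160 340 250 6.6
```

```text
t 12.85 pos [531.2  46.8  40.9] tray [  3.4 -56.6] F [-1.2  0.6 -0.1] w 0.15191570461669837
toolx yaw -95.46244562802876 z [-0.003 -0.    -1.   ]
```

View pics/s16.png

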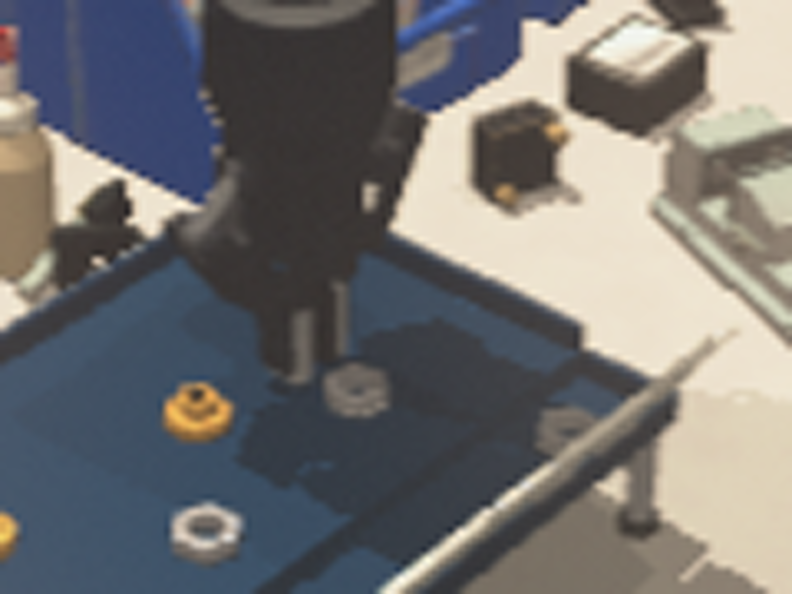

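View pics/w16.png

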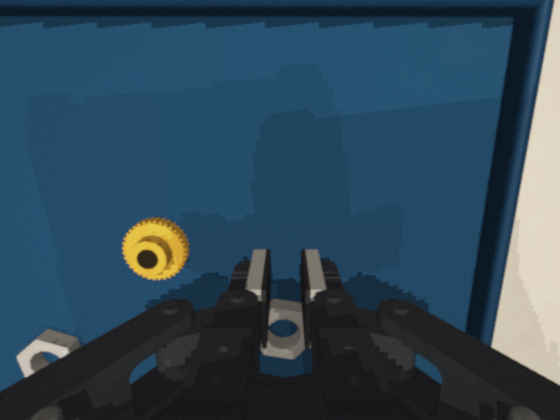

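Emit:
jog_arm(rows=[{"travel": [0,0.3,0],"rot": [0,0,0],"hand": 0.85},{"travel": [0,0.6,0],"rot": [0,0,0],"hand": 0.85},{"travel": [0,0.6,0],"rot": [0,0,0],"hand": 0.85},{"travel": [0,0.6,0],"rot": [0,0,0],"hand": 0.85},{"travel": [0,0.6,0],"rot": [0,0,0],"hand": 0.85},{"travel": [0,0.6,0],"rot": [0,0,0],"hand": 0.85},{"travel": [0,0.6,0],"rot": [0,0,0],"hand": 0.85},{"travel": [0,0.6,0],"rot": [0,0,0],"hand": 0.85},{"travel": [0,0.6,0],"rot": [0,0,0],"hand": 0.85},{"travel": [0,0.6,0],"rot": [0,0,0],"hand": 0.85},{"travel": [0,0.6,0],"rot": [0,0,0],"hand": 0.85}])

```text
t: 14.05
position: [0.4694, 0.0533, 0.0426]
ee_rot: [-0.673, 0.74, 0.0, 0.0]
wrist_force: [1.2, 0.3, -0.0]
gripper_width: 0.145
```

```bash
python3 st.py; python3 pic.py wrist w17;  python3 pic.py scene s17 220 160 340 250 6.6
```

```text
t 14.05 pos [469.4  53.3  42.6] tray [-58.7 -56. ] F [ 1.2  0.3 -0. ] w 0.1449920502269362
toolx yaw -95.43827748920025 z [ 0.  0. -1.]
```

View pics/s17.png

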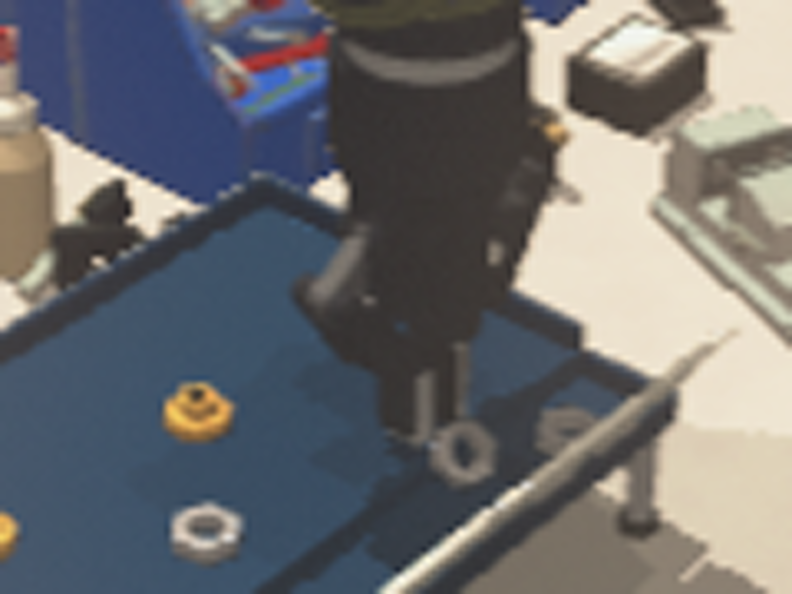

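View pics/w17.png

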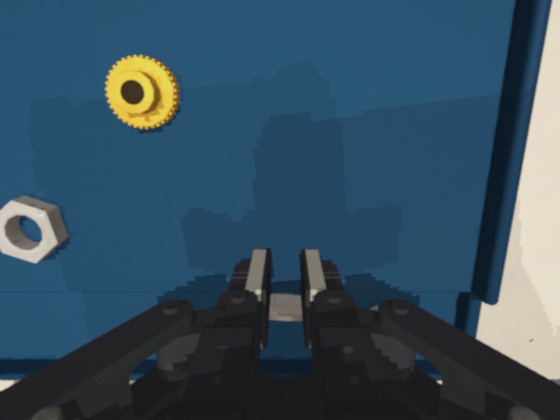

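Same as before; finish pushing to about x −83, then back off and go on to the third nut's start.

Emit:
jog_arm(rows=[{"travel": [0,0.4,0],"rot": [0,0,0],"hand": 0.85},{"travel": [0,0.4,0],"rot": [0,0,0],"hand": 0.85},{"travel": [0,0.4,0],"rot": [0,0,0],"hand": 0.85},{"travel": [0,0.4,0],"rot": [0,0,0],"hand": 0.85},{"travel": [0,0.4,0],"rot": [0,0,0],"hand": 0.85},{"travel": [0,0.3,0],"rot": [0,0,0],"hand": 0.85},{"travel": [0,0.2,0],"rot": [0,0,0],"hand": 0.85},{"travel": [0,0,0],"rot": [0,0,0],"hand": 0.85},{"travel": [0,-1,0],"rot": [0,0,0],"hand": 0.85},{"travel": [0,-2,0],"rot": [0,0,0],"hand": 0.85},{"travel": [0,0,-2],"rot": [0,0,0],"hand": 0.85},{"travel": [0,0,0],"rot": [0,0,0],"hand": 0.85}])

```text
t: 15.35
position: [0.4768, 0.0527, 0.0641]
ee_rot: [-0.673, 0.74, -0.001, 0.001]
wrist_force: [0.9, -0.7, -0.2]
gripper_width: 0.15
```

```bash
python3 st.py; python3 pic.py wrist w18;  python3 pic.py scene s18 220 160 340 250 6.6
```

```text
t 15.35 pos [476.8  52.7  64.1] tray [-51.4 -55.9] F [ 0.9 -0.7 -0.2] w 0.14993276693619587
toolx yaw -95.44284762750755 z [ 0.003  0.    -1.   ]
```

View pics/s18.png

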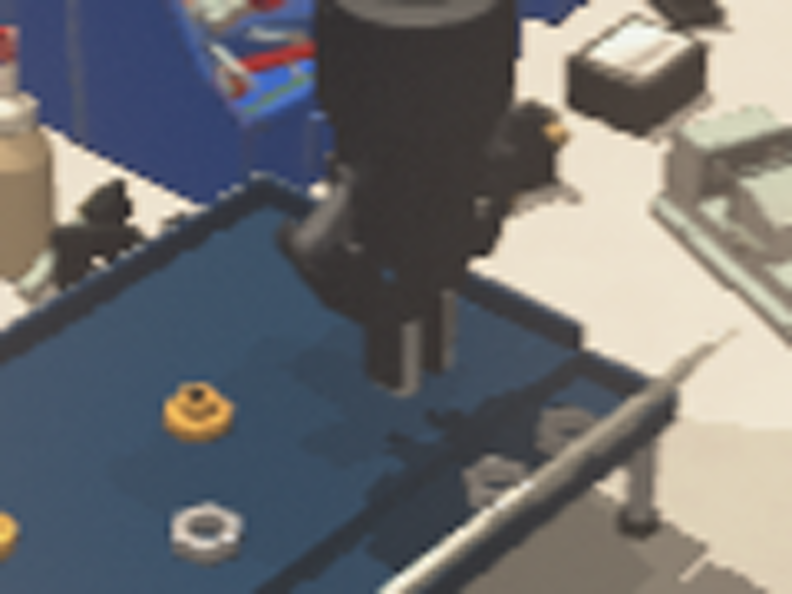

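View pics/w18.png

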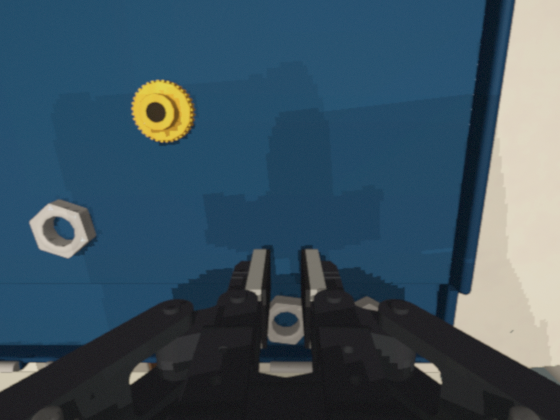

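Emit:
jog_arm(rows=[{"travel": [-2.6,-1,0],"rot": [0,0,0],"hand": 0.85},{"travel": [-2.6,-1,0],"rot": [0,0,0],"hand": 0.85},{"travel": [-2.6,-1,0],"rot": [0,0,0],"hand": 0.85},{"travel": [-2.6,-1.1,0],"rot": [0,0,0],"hand": 0.85},{"travel": [0,0,0],"rot": [0,0,0],"hand": 0.85},{"travel": [0,0,1.2],"rot": [0,0,0],"hand": 0.85},{"travel": [0,0,1],"rot": [0,0,0],"hand": 0.85},{"travel": [0,0,0],"rot": [0,0,0],"hand": 0.85}])

```text
t: 16.25
position: [0.5247, 0.1516, 0.0389]
ee_rot: [-0.672, 0.74, 0.001, -0.001]
wrist_force: [-0.2, 0.8, 0.0]
gripper_width: 0.149
```

```bash
python3 st.py; python3 pic.py wrist w19;  python3 pic.py scene s19 200 160 320 250 6.6
```

```text
t 16.25 pos [524.7 151.6  38.9] tray [-13.  47.] F [-0.2  0.8  0. ] w 0.14866651795618838
toolx yaw -95.48414528109708 z [-0.002 -0.    -1.   ]
```

View pics/s19.png

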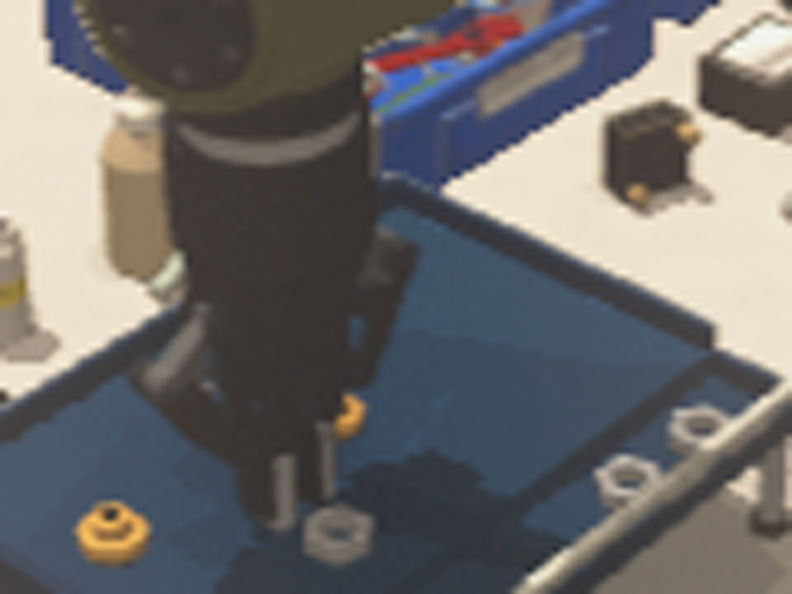

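View pics/w19.png

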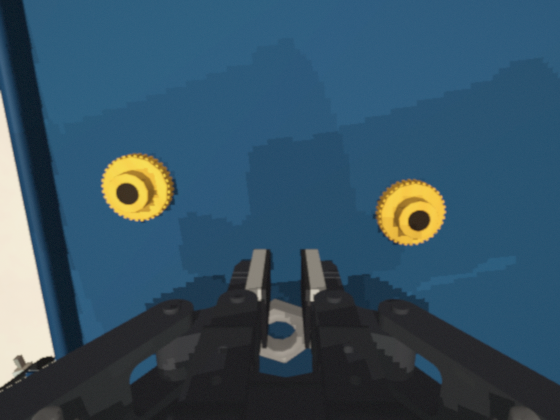

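Emit:
jog_arm(rows=[{"travel": [-0.1,0,-0.1],"rot": [0,0,0],"hand": 0.85},{"travel": [0,0.6,0],"rot": [0,0,0],"hand": 0.85},{"travel": [0,0.6,0],"rot": [0,0,0],"hand": 0.85},{"travel": [0,0.6,0],"rot": [0,0,0],"hand": 0.85},{"travel": [0,0.6,0],"rot": [0,0,0],"hand": 0.85},{"travel": [0,0.6,0],"rot": [0,0,0],"hand": 0.85},{"travel": [0,0.6,0],"rot": [0,0,0],"hand": 0.85},{"travel": [0,0.6,0],"rot": [0,0,0],"hand": 0.85},{"travel": [0,0.4,0],"rot": [0,0,0],"hand": 0.85}])

```text
t: 17.25
position: [0.4793, 0.1578, 0.0416]
ee_rot: [-0.673, 0.74, 0.0, -0.0]
wrist_force: [0.3, -0.1, 0.5]
gripper_width: 0.153
```

```bash
python3 st.py; python3 pic.py scene s20 200 160 320 250 6.6
```

```text
t 17.25 pos [479.3 157.8  41.6] tray [-58.7  49. ] F [ 0.3 -0.1  0.5] w 0.15304711456737158
toolx yaw -95.42991886980684 z [-0. -0. -1.]
```

View pics/s20.png

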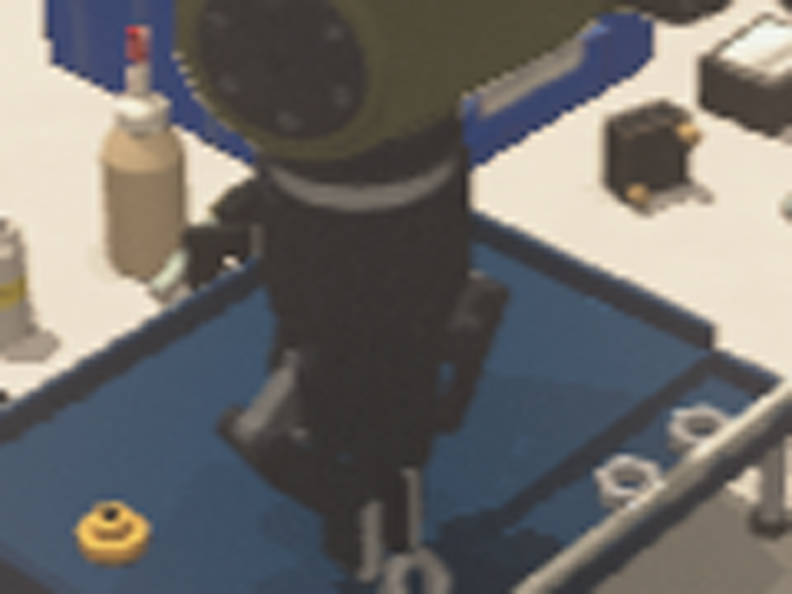

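Emit:
jog_arm(rows=[{"travel": [0,0.4,0],"rot": [0,0,0],"hand": 0.85},{"travel": [0,0.4,0],"rot": [0,0,0],"hand": 0.85},{"travel": [0,0.4,0],"rot": [0,0,0],"hand": 0.85},{"travel": [0,0.4,0],"rot": [0,0,0],"hand": 0.85},{"travel": [0,0.4,0],"rot": [0,0,0],"hand": 0.85},{"travel": [0,0.3,0],"rot": [0,0,0],"hand": 0.85},{"travel": [0,0.1,0],"rot": [0,0,0],"hand": 0.85},{"travel": [0,0,0],"rot": [0,0,0],"hand": 0.85},{"travel": [0,-1,0],"rot": [0,0,0],"hand": 0.85},{"travel": [0,-2,0],"rot": [0,0,0],"hand": 0.85},{"travel": [0,0,-2],"rot": [0,0,0],"hand": 0.85},{"travel": [0,0,-5],"rot": [0,0,0],"hand": 1}])

```text
t: 18.5
position: [0.4839, 0.1564, 0.1087]
ee_rot: [-0.673, 0.74, 0.002, -0.004]
wrist_force: [0.6, -0.0, 0.7]
gripper_width: 0.007
```

Emit:
jog_arm(rows=[{"travel": [0,0,-5],"rot": [0,0,0],"hand": 1},{"travel": [0,0,-3],"rot": [0,0,0],"hand": 1},{"travel": [0,0,0],"rot": [0,0,0],"hand": 1}])

```text
t: 18.8
position: [0.4873, 0.1575, 0.1958]
ee_rot: [-0.673, 0.74, -0.002, 0.003]
wrist_force: [0.2, -0.3, -0.8]
gripper_width: 0.0
```

```bash
python3 st.py; python3 pic.py wrist w21; python3 pic.py scene s21 165 160 345 300 4.4
```

```text
t 18.8 pos [487.3 157.5 195.8] tray [-50.7  49.5] F [ 0.2 -0.3 -0.8] w 0.0003317485774373587
toolx yaw -95.43541280023386 z [ 0.006  0.002 -1.   ]
```

View pics/s21.png

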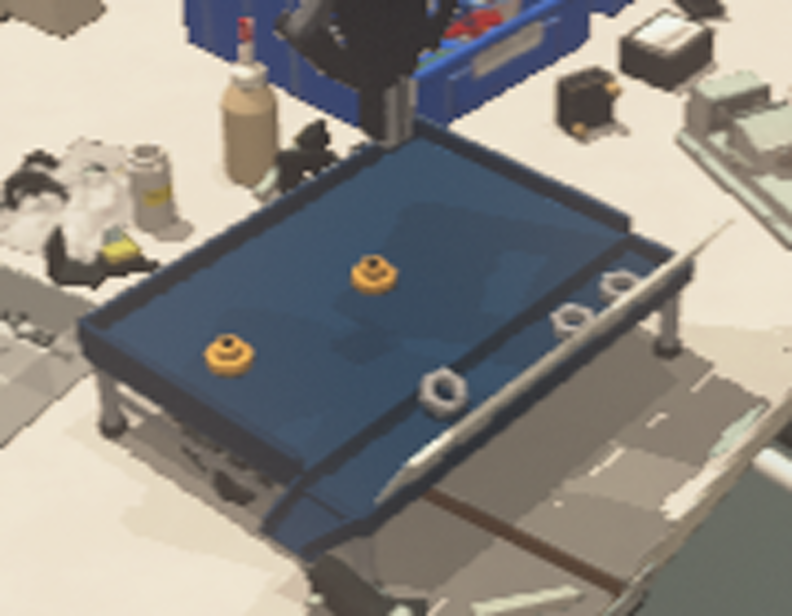

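View pics/w21.png

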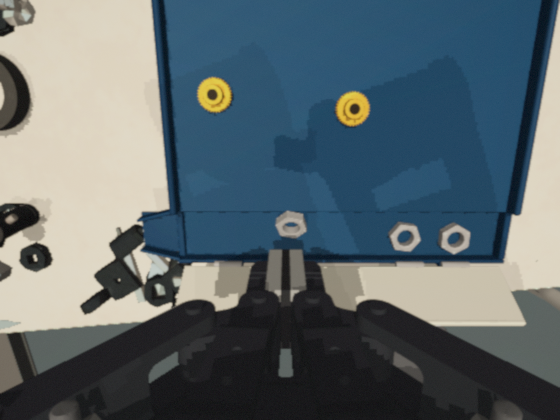

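Run:
```python
from h import *
d=np.load("pics/w21.npz")
O=np.array([533.2,103.5]);y=np.radians(-5.4)
ux=np.array([np.cos(y),np.sin(y)]);uy=np.array([-np.sin(y),np.cos(y)])
for k,(u,v,z) in dict(A=(291,224,.075),Atop=(291,212,.08),Abot=(291,237,.068),B=(405,236,.069),C=(454,238,.069),edge=(320,212,.071)).items():
    p=px2w(d,u,v,z)[:2]*1000;print(k,np.round([ux@(p-O),uy@(p-O)],1))
```

```text
A [-83.4  45. ]
Atop [-71.2  45.1]
Abot [-97.8  44.8]
B [-96.4 -55.4]
C [-98.3 -98.7]
edge [-73.8  20.1]
```

Emit:
jog_arm(rows=[{"travel": [0.4,0,4],"rot": [0,0,0],"hand": 0.85},{"travel": [0,0,4],"rot": [0,0,0],"hand": 0.85},{"travel": [0,0,4],"rot": [0,0,0],"hand": 0.85},{"travel": [0,0,2],"rot": [0,0,0],"hand": 0.85},{"travel": [0,0,0.5],"rot": [0,0,0],"hand": 0.85},{"travel": [0,0,0],"rot": [0,0,0],"hand": 0.85},{"travel": [0,0,0],"rot": [0,0,0],"hand": 0.85}])

```text
t: 19.6
position: [0.4859, 0.1533, 0.0473]
ee_rot: [-0.673, 0.74, -0.0, 0.0]
wrist_force: [0.7, 0.2, 1.6]
gripper_width: 0.152
```

```bash
python3 st.py;  python3 pic.py scene s22 200 180 320 270 6.6
```

```text
t 19.6 pos [485.9 153.3  47.3] tray [-51.8  45.2] F [0.7 0.2 1.6] w 0.15157208428314908
toolx yaw -95.43315962630794 z [ 0.001  0.    -1.   ]
```

View pics/s22.png

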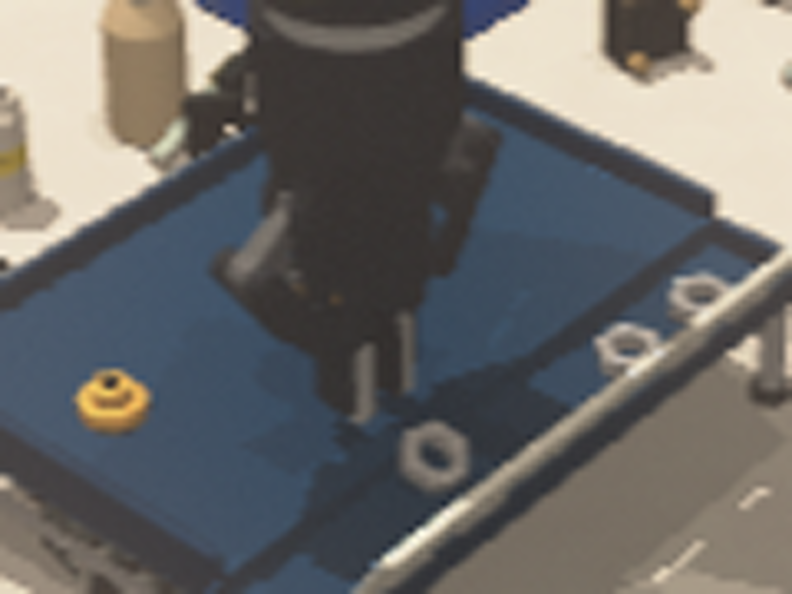

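Emit:
jog_arm(rows=[{"travel": [0,0,0.6],"rot": [0,0,0],"hand": 0.85},{"travel": [0,0.6,0],"rot": [0,0,0],"hand": 0.85},{"travel": [0,0.6,0],"rot": [0,0,0],"hand": 0.85},{"travel": [0,0.5,0],"rot": [0,0,0],"hand": 0.85},{"travel": [0,0.5,0],"rot": [0,0,0],"hand": 0.85},{"travel": [0,0.4,0],"rot": [0,0,0],"hand": 0.85},{"travel": [0,0.4,0],"rot": [0,0,0],"hand": 0.85},{"travel": [0,0.4,0],"rot": [0,0,0],"hand": 0.85},{"travel": [0,0.2,0],"rot": [0,0,0],"hand": 0.85},{"travel": [0,0,0],"rot": [0,0,0],"hand": 0.85}])

```text
t: 20.65
position: [0.4517, 0.1568, 0.042]
ee_rot: [-0.673, 0.74, -0.002, 0.002]
wrist_force: [9.8, -1.0, 4.3]
gripper_width: 0.149
```

```bash
python3 st.py;  python3 pic.py scene s23 200 180 320 270 6.6; python3 pic.py wrist w23
```

```text
t 20.65 pos [451.7 156.8  42. ] tray [-86.1  45.4] F [ 9.8 -1.   4.3] w 0.14929768462503373
toolx yaw -95.42706609668 z [ 0.006  0.001 -1.   ]
```

View pics/s23.png

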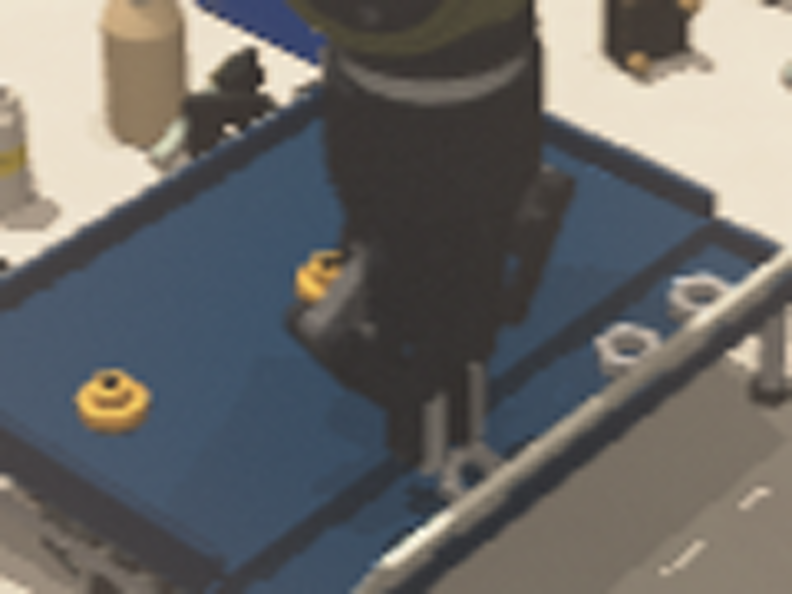

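View pics/w23.png

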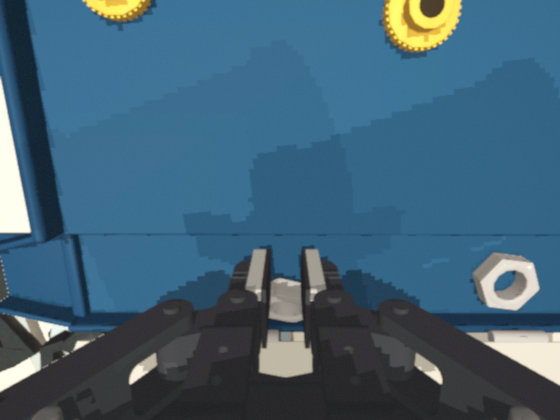

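Emit:
jog_arm(rows=[{"travel": [0,-0.5,0],"rot": [0,0,0],"hand": 0.85},{"travel": [0,-1,0],"rot": [0,0,0],"hand": 0.85},{"travel": [0,-1.5,0],"rot": [0,0,0],"hand": 0.85},{"travel": [0,0,0],"rot": [0,0,0],"hand": 0.85}])

```text
t: 21.15
position: [0.4808, 0.1536, 0.0404]
ee_rot: [-0.673, 0.74, -0.0, 0.0]
wrist_force: [0.2, 1.0, 0.2]
gripper_width: 0.15
```

```bash
python3 st.py;  python3 pic.py scene s24 200 180 320 270 6.6; python3 pic.py wrist w24
```

```text
t 21.15 pos [480.8 153.6  40.4] tray [-56.9  44.9] F [0.2 1.  0.2] w 0.14986336960648175
toolx yaw -95.46700031207617 z [ 0.  0. -1.]
```

View pics/s24.png

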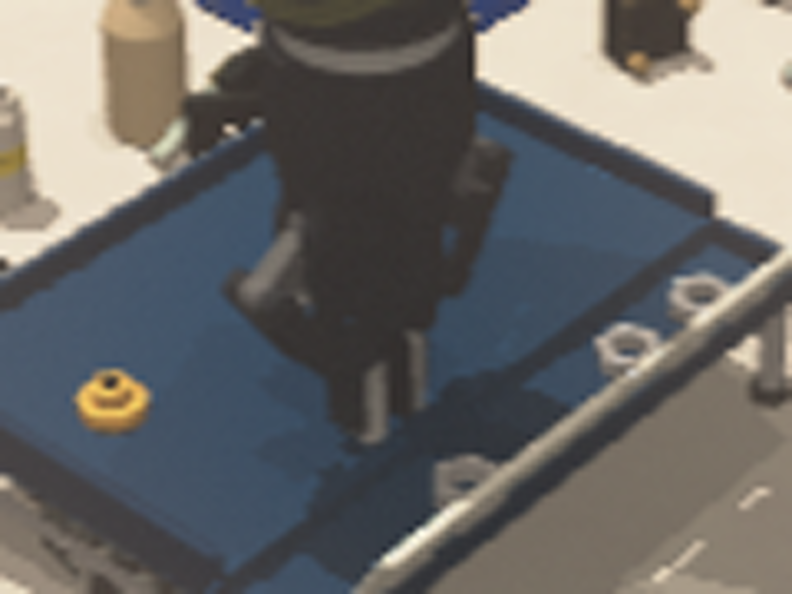

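View pics/w24.png

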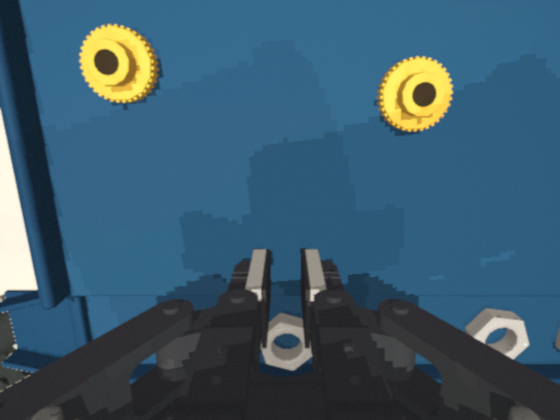

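Emit:
jog_arm(rows=[{"travel": [0,0,-4],"rot": [0,0,0],"hand": 1},{"travel": [0,0,-4.5],"rot": [0,0,0],"hand": 1},{"travel": [0,0,-4.5],"rot": [0,0,0],"hand": 1},{"travel": [0,0,-2],"rot": [0,0,0],"hand": 1},{"travel": [1,3,0],"rot": [0,0,0],"hand": 1},{"travel": [1,3.5,0],"rot": [0,0,0],"hand": 1},{"travel": [1,3.5,0],"rot": [0,0,0],"hand": 1},{"travel": [1,3.3,0],"rot": [0,0,0],"hand": 1},{"travel": [0,0,0],"rot": [0,0,0],"hand": 1},{"travel": [0,0,0],"rot": [0,0,0],"hand": 1}])

```text
t: 22.25
position: [0.3431, 0.1266, 0.1909]
ee_rot: [-0.673, 0.74, -0.0, 0.0]
wrist_force: [1.0, 0.4, 0.2]
gripper_width: -0.002
```

```bash
python3 st.py;  python3 pic.py scene s25 165 160 345 300 4.4; python3 pic.py wrist w25
```

```text
t 22.25 pos [343.1 126.6 190.9] tray [-191.5    5.2] F [1.  0.4 0.2] w -0.0021768267995346553
toolx yaw -95.41905895339795 z [ 0.001  0.    -1.   ]
```

View pics/s25.png

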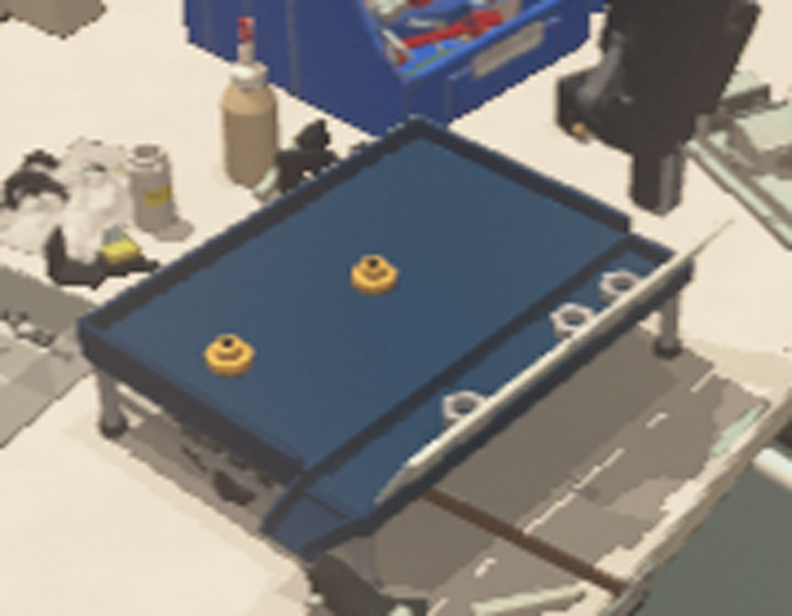

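View pics/w25.png

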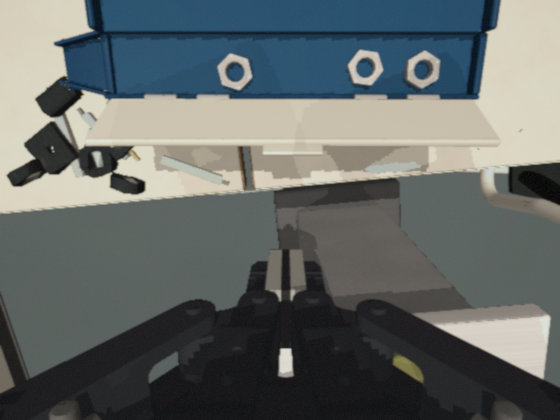

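Emit:
jog_arm(rows=[{"travel": [0,0,3.5],"rot": [0,0,0],"hand": 1},{"travel": [0,0,3.5],"rot": [0,0,0],"hand": 1},{"travel": [0,0,3],"rot": [0,0,0],"hand": 1},{"travel": [0,0,1.2],"rot": [0,0,0],"hand": 1},{"travel": [0,0,0],"rot": [0,0,0],"hand": 1},{"travel": [0,0,0],"rot": [0,0,0],"hand": 1}])

```text
t: 22.95
position: [0.3438, 0.1267, 0.0788]
ee_rot: [-0.673, 0.74, 0.0, -0.0]
wrist_force: [-0.3, 0.1, 0.5]
gripper_width: -0.002
```

```bash
python3 st.py;  python3 pic.py scene s26 165 160 345 300 4.4; python3 pic.py wrist w26
```

```text
t 22.95 pos [343.8 126.7  78.8] tray [-190.7    5.2] F [-0.3  0.1  0.5] w -0.002143520653894741
toolx yaw -95.44095307057171 z [-0. -0. -1.]
```

View pics/s26.png

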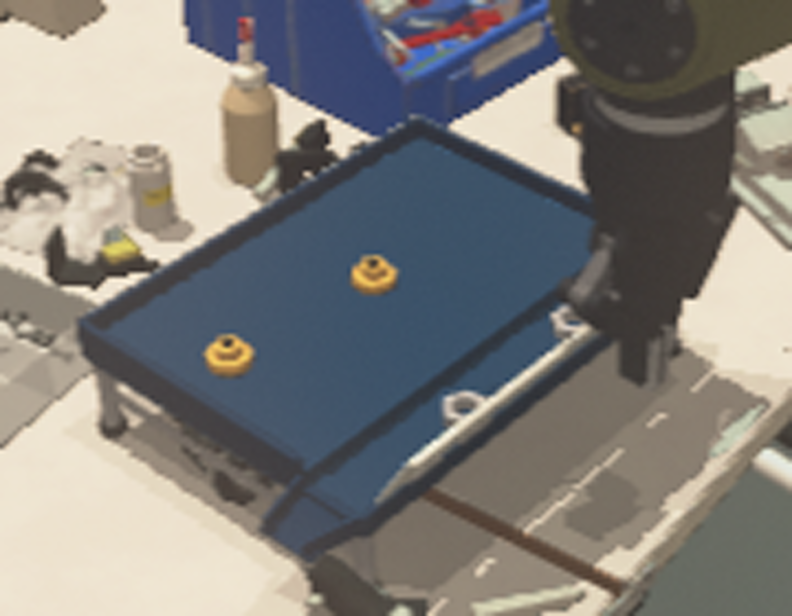

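View pics/w26.png

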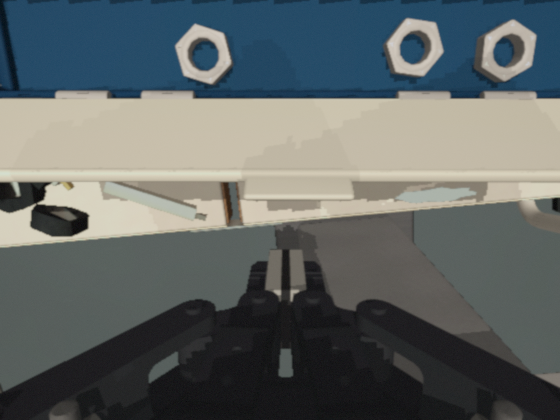

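Emit:
jog_arm(rows=[{"travel": [0,-1,0],"rot": [0,0,0],"hand": 1},{"travel": [0,-1,0],"rot": [0,0,0],"hand": 1},{"travel": [0,-1,0],"rot": [0,0,0],"hand": 1},{"travel": [0,-0.7,0],"rot": [0,0,0],"hand": 1},{"travel": [0,-0.7,0],"rot": [0,0,0],"hand": 1},{"travel": [0,-0.7,0],"rot": [0,0,0],"hand": 1}])

```text
t: 23.65
position: [0.3946, 0.1216, 0.0785]
ee_rot: [-0.673, 0.74, 0.0, -0.0]
wrist_force: [0.3, 0.5, -0.7]
gripper_width: 0.001
```

```bash
python3 st.py;  python3 pic.py scene s27 165 160 345 300 4.4; python3 pic.py wrist w27
```

```text
t 23.65 pos [394.6 121.6  78.5] tray [-139.6    5. ] F [ 0.3  0.5 -0.7] w 0.0006733030160047537
toolx yaw -95.44278298327748 z [-0. -0. -1.]
```

View pics/s27.png

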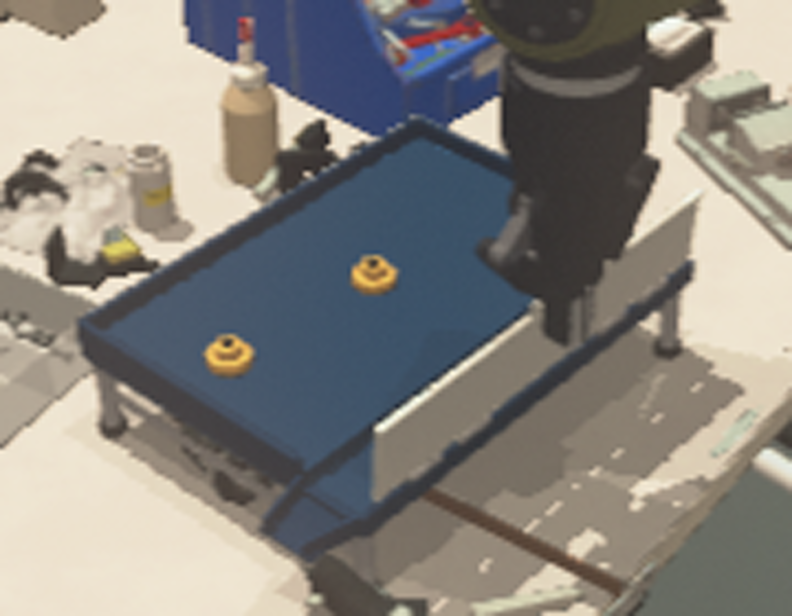

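View pics/w27.png

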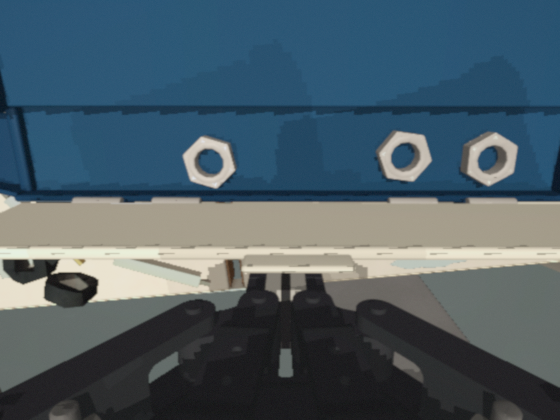

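Emit:
jog_arm(rows=[{"travel": [0,-0.5,0],"rot": [0,0,0],"hand": 1},{"travel": [0,-0.5,0],"rot": [0,0,0],"hand": 1},{"travel": [0,-0.5,0],"rot": [0,0,0],"hand": 1},{"travel": [0,-0.4,0],"rot": [0,0,0],"hand": 1},{"travel": [0,-0.4,0],"rot": [0,0,0],"hand": 1},{"travel": [0,0,0],"rot": [0,0,0],"hand": 1},{"travel": [0,0,0],"rot": [0,0,0],"hand": 1},{"travel": [0,0,0],"rot": [0,0,0],"hand": 1}])

```text
t: 24.55
position: [0.4168, 0.1196, 0.0786]
ee_rot: [-0.673, 0.74, 0.0, -0.0]
wrist_force: [-0.5, -0.2, -0.2]
gripper_width: -0.002
```

```bash
python3 st.py;  python3 pic.py scene s28 165 160 345 300 4.4; python3 pic.py wrist w28
```

```text
t 24.55 pos [416.8 119.6  78.6] tray [-117.4    5. ] F [-0.5 -0.2 -0.2] w -0.0018418886428602683
toolx yaw -95.43356846419017 z [-0. -0. -1.]
```

View pics/s28.png

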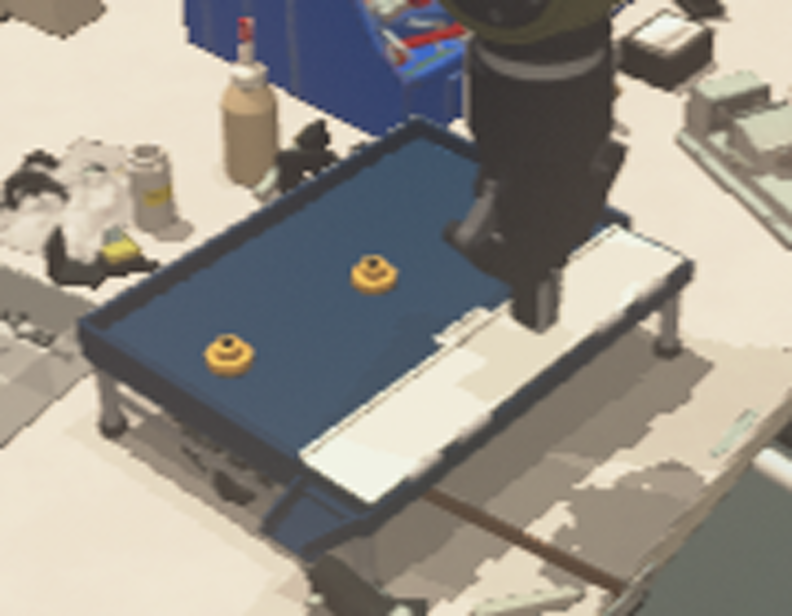

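View pics/w28.png

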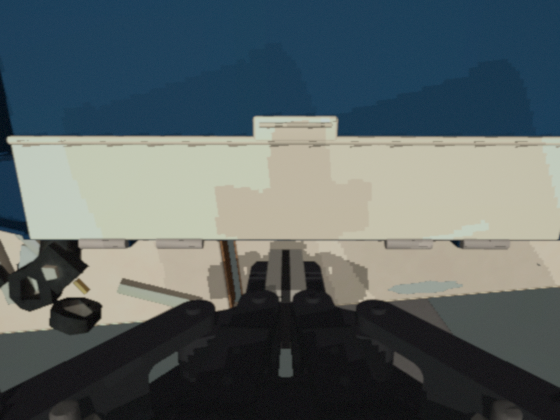

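The cover has fallen shut. I'll raise the tool clear and check it.

Emit:
jog_arm(rows=[{"travel": [0,0,-4],"rot": [0,0,0],"hand": 1},{"travel": [0,0,-4],"rot": [0,0,0],"hand": 1},{"travel": [0,0,-4],"rot": [0,0,0],"hand": 1},{"travel": [0,3,-2],"rot": [0,0,0],"hand": 1},{"travel": [0,2,0],"rot": [0,0,0],"hand": 1},{"travel": [0,0,0],"rot": [0,0,0],"hand": 1},{"travel": [0,0,0],"rot": [0,0,0],"hand": 1}])

```text
t: 25.35
position: [0.3672, 0.1244, 0.2187]
ee_rot: [-0.673, 0.74, -0.0, 0.0]
wrist_force: [0.3, 0.0, -0.1]
gripper_width: -0.003
```

```bash
python3 st.py;  python3 pic.py scene s29 165 160 345 300 4.4; python3 pic.py wrist w29; python3 pic.py top t29 170 145 330 285 4.2
python3 - <<'E'
from h import *
d=np.load("pics/s29.npz")
y=np.radians(-5.4);O=np.array([.5332,.1035]);R=np.array([[np.cos(y),-np.sin(y)],[np.sin(y),np.cos(y)]])
for a in(0,.06,.15):
  for yy in(.138,-.138):
    x=-.1225+.055*np.cos(a);z=.0745+.055*np.sin(a)
    p=O+R@[x,yy];print(a,yy,((w2px(d,[*p,z])-[165,160])*4.4).round(0))
E
```

```text
t 25.35 pos [367.2 124.4 218.7] tray [-167.2    5.1] F [ 0.3  0.  -0.1] w -0.0025485875997939083
toolx yaw -95.41279086878407 z [ 0.001  0.    -1.   ]
0 0.138 [297. 460.]
0 -0.138 [614. 228.]
0.06 0.138 [297. 456.]
0.06 -0.138 [615. 224.]
0.15 0.138 [297. 449.]
0.15 -0.138 [616. 218.]
```

View pics/s29.png

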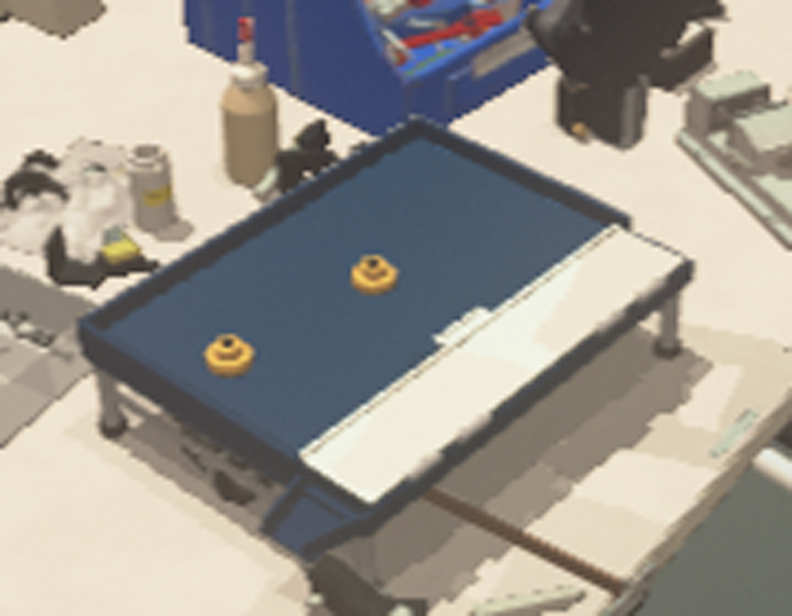

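View pics/w29.png

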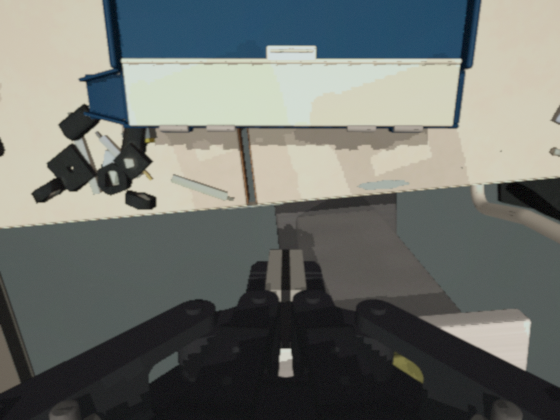

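```bash
python3 -c "
from station import *
print(job_done())"
```

```text
the job is handed in; nothing more can be done
None
```

The three steel nuts are in the trough, the white cover has fallen shut over them, and I handed the job in at about 25.5 s of the 48 s allowed.

**Final checks**
- **Nuts:** before I closed the cover, the pictures showed all three nuts lying flat in the trough. I measured two of them at about x −96 and −98 mm in the tray frame. The third I judged only by eye.
- **Brass thumb nuts:** both look unmoved on the platform.
- **Cover:** its free edge shows within a pixel or so of where the shut position projects. That cannot rule out the last few hundredths of a radian, so I take it as shut rather than proven to 0.06 rad.
- **Arm:** it is clear above the bench with near-zero wrist force, and nothing I did went near the other items.

**What went wrong on the way**
- **Fingertip height:** the real fingertips end about 33 mm short of the stated TCP, so my first sweep passed over a nut without touching it. I found the platform by touching down gently (16 N) and used that height from then on.
- **Third nut (nut_a):** it was left leaning on the platform edge after its first sweep. A second push of about 10 N, followed by backing off, laid it flat.

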